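# Set up the capsule station: hang the tags, index and brake the carousel

### The job

Set up the capsule station: hang every flavour tag standing on the ledge astride the steel rail so that each rests on the bar and hangs free; turn the carousel with its black drive knob, a little at a time, until the drum's red pointer stands at the yellow mark on the base, and only after that turn the blue brake dial until its red needle stands at its own green index mark. The tags may be hung before or after setting the carousel; do not touch the drum itself, and leave the cup, saucer, lid, tray, capsules and sugar jar where they are.

Things in the scene. Friction and masses are not known exactly. Their poses are not given: they have to be found in the camera images.
- tag_red: red flavour tag (may be absent): rigid saddle, an upside-down U. 40 mm across its two legs (own x), 44 mm wide (own y, the way the channel runs), 55 mm tall; top plate 5 mm, legs 4 mm thick, 50 mm long, 32 mm clear between. Origin: centre of underside, level with leg ends; z up. 60 g; starts standing on its legs. Astride the bar its origin is 50 mm below the bar's top
- tag_blue: blue flavour tag (may be absent): rigid saddle, an upside-down U. 40 mm across its two legs (own x), 44 mm wide (own y, the way the channel runs), 55 mm tall; top plate 5 mm, legs 4 mm thick, 50 mm long, 32 mm clear between. Origin: centre of underside, level with leg ends; z up. 60 g; starts standing on its legs. Astride the bar its origin is 50 mm below the bar's top
- tag_green: green flavour tag (may be absent): rigid saddle, an upside-down U. 40 mm across its two legs (own x), 44 mm wide (own y, the way the channel runs), 55 mm tall; top plate 5 mm, legs 4 mm thick, 50 mm long, 32 mm clear between. Origin: centre of underside, level with leg ends; z up. 60 g; starts standing on its legs. Astride the bar its origin is 50 mm below the bar's top
- tag_white: white flavour tag (may be absent): rigid saddle, an upside-down U. 40 mm across its two legs (own x), 44 mm wide (own y, the way the channel runs), 55 mm tall; top plate 5 mm, legs 4 mm thick, 50 mm long, 32 mm clear between. Origin: centre of underside, level with leg ends; z up. 60 g; starts standing on its legs. Astride the bar its origin is 50 mm below the bar's top
- tag_orange: orange flavour tag (may be absent): rigid saddle, an upside-down U. 40 mm across its two legs (own x), 44 mm wide (own y, the way the channel runs), 55 mm tall; top plate 5 mm, legs 4 mm thick, 50 mm long, 32 mm clear between. Origin: centre of underside, level with leg ends; z up. 60 g; starts standing on its legs. Astride the bar its origin is 50 mm below the bar's top
- rail: the steel tag rail: a level round bar 12 mm in diameter and 360 mm long along its own y, on two end posts, bar's centre line 120 mm above the ledge. Origin: on the ledge under the middle of the bar. Fixed
- drum_axis (a point): centre of the carousel, on the drum's vertical axis, 14 mm above the ledge (fixed base disc 140 mm in radius; clear drum 75 mm in radius, up to 126 mm above the ledge). In its x, y axes (the base's) the drive knob is at (-160, 60) mm and the brake dial at (-150, -100) mm
- drum: the clear capsule drum that turns on the base; not to be touched by the robot. Origin on its axis, own x towards the red pointer
- pointer_tip (a point): tip of the red pointer on the foot of the drum, 118 mm from the drum's axis
- mark_tip (a point): inner tip of the yellow mark (9 mm wide clip) on the rim of the fixed base disc, 118 mm from the drum's axis: the pointer's tip meets this point when aligned
- drive (a joint): turn of the black drive knob, counter-clockwise seen from above is positive, range -0.6 to 8.0; geared to the drum, which turns 0.2 rad the same way for each rad of the knob; stiff enough to stay where it is left
- drive_grip (a point): on the axis of the drive knob at the height to grip (72 mm above the ledge). The knob is a bar 50 mm long (along this point's x), 14 mm thick (y), standing from 12 to 42 mm above a round housing whose top is 38 mm above the ledge; this point is 8 mm below the bar's top
- brake (a joint): turn of the blue brake dial, clockwise seen from above is positive, range 0 to 2.6; stays where it is left
- brake_grip (a point): on the axis of the brake dial at the height to grip (72 mm above the ledge). Same bar as the drive knob's: 50 mm long along this point's x, 14 mm thick, its top 8 mm above this point. The dial's red needle points along this point's +x
- brake_tip (a point): tip of the brake dial's red needle, 45 mm from the dial's axis
- index_tip (a point): inner tip of the small green index mark on the white housing round the brake dial, 45 mm from the dial's axis: the needle's tip meets it when set
- cup: yellow ceramic cup, 74 mm across, 75 mm tall; bystander, origin under its centre
- saucer: glass saucer, 130 mm across, 18 mm tall; bystander
- lid: small black plastic lid, 60 mm across, 22 mm tall; bystander
- tray: empty stainless capsule tray, 100 x 200 mm, 25 mm tall; bystander
- capsule_a: copper capsule, 38 mm across, 27 mm tall; bystander
- capsule_b: green capsule, 38 mm across, 27 mm tall; bystander
- sugar: glass jar with steel cap, 70 mm across, 85 mm tall; bystander
Things that resemble listed ones, but are neither listed nor needed, are in the scene too. Leave any pink or purple look-alike of the tag_green alone.

How it is judged:
By the outcome, as a careful person would: the job done as asked, in the order asked, and still so for the second after the job is handed in, with the robot touching nothing.
Of tag_red, tag_blue, tag_green, tag_white, tag_orange only 3 to 5 are there at a start; the rules pass over those that are not, and their reading is None.
At some moment in a run one of tag_red, tag_blue, tag_green, tag_white, tag_orange may be knocked a few centimetres aside while the robot is not near it.
It also fails if it takes over 210 s, if anything falls off the work surface, if the arm or the gripper's body presses on something with over 40 N, if the wrist force passes 120 N, or if a joint passes its speed limit or range.

### The arm

A 6-joint arm with a two-finger parallel gripper is mounted at the origin on the work surface. World frame = base frame: x ahead of the robot, y to its left, z up, the work surface at z = 0. Lengths are in m, angles in degrees, forces in N, time in s.
With the tool pointing down it reaches from about 0.35 to 0.875 m from the base axis. Payload 4.2 kg.
Tool frame: the origin (TCP) lies midway between the tips of the shut fingers; the grasp point (between the pads) lies 19 mm behind it; z points along the fingers, y is the direction in which the jaws open and shut (so a half turn about z gives the same grasp; the last joint's range is limited). The gripper opens to 87 mm and grips with 3 to 60 N. Pads are 19 mm wide; open, the fingers measure 117 mm over their backs; the gripper's body (75 mm by 190 mm) begins 51 mm behind the grasp point.
Start: joints at [83.572, 22.042, 0.453, 0, -68.411, -14.817], TCP at [0.226, 0.583, 0.223] pointing down, gripper open.
Joint ranges: [-179.83, 179.83], [-69.29, 118.12], [-61.27, 80.66], [-181.25, 117.63], [-171.15, -9.14], [-177.46, 177.46]. Speed limits (degrees/s): [159.86, 159.86, 180, 180, 180, 180].

### API

Orientations are given as a 3x3 rotation matrix whose columns are the frame's x, y, z axes.
In Python, from station import sense, capture, finish_job gives the robot as it stands. The module is installed in compiled form; this text tells all that it offers.
- The arm moves only by the shell command python3 -m jog 'ROWS' [OPENING]. ROWS is JSON, a list of rows, each a list of 6 numbers: the shift along the tool's x, y, z in cm, then the turn, a rotation vector about the tool's x, y, z in degrees. In form: [[dx, dy, dz, wx, wy, wz], ...]. A call has exactly 5 rows; each row shifts and turns the commanded pose from where the row before left it, along the tool's axes as they then stand; what a row does not reach is not made up. A row lasts 1/12 s, in which the tool goes at most 41.7 mm and 7.16 degrees, less where a joint would pass 70% of its speed; a pose out of reach is approached as far as the arm can. A call is refused whole if a number of a shift passes 4.17 or a number of a turn 7.16, either way. A call with a gripper value outside its range is refused whole. OPENING is the finger opening in cm, from 0 to 8.7, set as the call begins (- or left out, the last holds). The fingers move at their own pace and stop on an object; the grip force is fixed at half the most. Time passes only in rows, so rows that do not move let the fingers close, or fill a call up. It gives the time, the measured TCP pose, the force and the opening at its end, in the units of the state.
- sense(): the state, without advancing time (a new reading comes with each control period).
- capture(name): name is "side" or "top"; returns a dict with "frame" (384x512x3 uint8, red, green, blue), "fx", "fy", "cx", "cy" (pixels), "world_to_cam" (4x4, takes a point from world to camera coordinates). Camera axes: x right, y up, looking along -z (the intrinsics and any distortion apply to the point x, -y, -z); pixel columns grow to the right and rows downward; lengths in m; the calibration is good to about 2 mm. A picture is of the moment at which its call begins. There is no depth.
- finish_job(): hands the job in, once; it reports no verdict.
The state is a dict: "time_s": time; "joints": joint angles; "joint_velocities": joint speeds; "effort": joint torques, N m; "tcp_pos": TCP position; "ee_rot": TCP orientation; "wrist_force": force on the tool from outside, world axes, zero at the start; "moment": the same for the moment, N m; "gripper_width": opening from 0.0 (shut) to 1.0 (fully open).
Only numpy, scipy, OpenCV 4.12 (cv2) and the standard library are available. Lean on these libraries where they do the work, as an engineer would, in place of code of your own. Each camera call takes 0.05 s, during which the arm holds its last target.

## Working session

There is one attempt and no reset: what is moved stays moved. The work goes in short steps, Python scripts to look and compute and a shell command to move; the robot and the scene stay as the last step left them, time stands still between calls to the robot, and variables do not carry over. Pictures are saved under pics/ and viewed, and the job is handed in when it is done.

```bash
mkdir -p pics; ls
cat > h.py <<'E'
import numpy as np,cv2
from station import sense,capture
def snap(n,tag):
    c=capture(n); cv2.imwrite(f'pics/{tag}.png',c['frame'][:,:,::-1]); np.savez(f'pics/{tag}.npz',**c); return c
def load(tag): return dict(np.load(f'pics/{tag}.npz',allow_pickle=True))
def proj(c,p):
    q=c['world_to_cam']@np.r_[p,1]; x,y,z=q[0],-q[1],-q[2]
    return np.array([c['fx']*x/z+c['cx'],c['fy']*y/z+c['cy']])
def ray(c,uv):
    d=np.array([(uv[0]-c['cx'])/c['fx'],-(uv[1]-c['cy'])/c['fy'],-1]); T=np.linalg.inv(c['world_to_cam'])
    return T[:3,3],T[:3,:3]@d
def atz(c,uv,z):
    o,d=ray(c,uv); return o+d*(z-o[2])/d[2]
def tri(c1,u1,c2,u2):
    o1,d1=ray(c1,u1);o2,d2=ray(c2,u2);d1/=np.linalg.norm(d1);d2/=np.linalg.norm(d2)
    s=np.linalg.lstsq(np.c_[d1,-d2],o2-o1,rcond=None)[0]
    a=o1+s[0]*d1;b=o2+s[1]*d2
    return (a+b)/2,np.linalg.norm(a-b)
E
python3 - <<'E'
from h import *
for n in('top','side'):
    c=snap(n,n+'0'); print(n,c['fx'],c['fy'],c['cx'],c['cy'],[k for k in c]);print(np.linalg.inv(c['world_to_cam']).round(3))
s=sense();print(s)
for n in('top','side'):
    i=cv2.imread(f'pics/{n}0.png');cv2.imwrite(f'pics/{n}0b.png',cv2.resize(i,(800,600),interpolation=cv2.INTER_CUBIC))
E
```

```text
pics
top 375.4632034753837 375.4632034753837 263.34718354968805 192.3824747560085 ['frame', 'fx', 'fy', 'cx', 'cy', 'world_to_cam']
[[ 0.008  0.998 -0.056  0.474]
 [-1.     0.01   0.024  0.038]
 [ 0.025  0.056  0.998  1.021]
 [ 0.     0.     0.     1.   ]]
side 356.48684429103713 356.48684429103713 257.3589431297445 185.95554718799025 ['frame', 'fx', 'fy', 'cx', 'cy', 'world_to_cam']
[[-0.967  0.183 -0.177  0.361]
 [-0.254 -0.638  0.727  0.76 ]
 [ 0.021  0.748  0.664  0.759]
 [ 0.     0.     0.     1.   ]]
{'time_s': 0.1, 'joints': array([ 8.35721986e+01,  2.20857663e+01,  3.87819502e-01, -2.63599146e-02,
       -6.84117473e+01, -1.48193476e+01]), 'joint_velocities': array([-0.0987038 , -0.06540875,  0.30654438,  0.14945422,  0.04623041,
       -0.05816523]), 'effort': array([-3.68827668e-04, -3.91687524e+01,  1.87936592e+01,  4.23183426e+00,
        1.35187534e-02, -7.37043842e-05]), 'tcp_pos': array([0.22624992, 0.58202873, 0.22157395]), 'ee_rot': array([[ 9.31964422e-01, -3.62549180e-01, -6.39434144e-04],
       [-3.62549736e-01, -9.31962580e-01, -1.85455955e-03],
       [ 7.64403485e-05,  1.96021020e-03, -9.99998076e-01]]), 'wrist_force': array([ 0.3500738 , -0.15387543, -1.13268214]), 'moment': array([-0.0177575 ,  0.0146894 , -0.04862871]), 'gripper_width': 0.9999817097741484}
```

View pics/top0b.png

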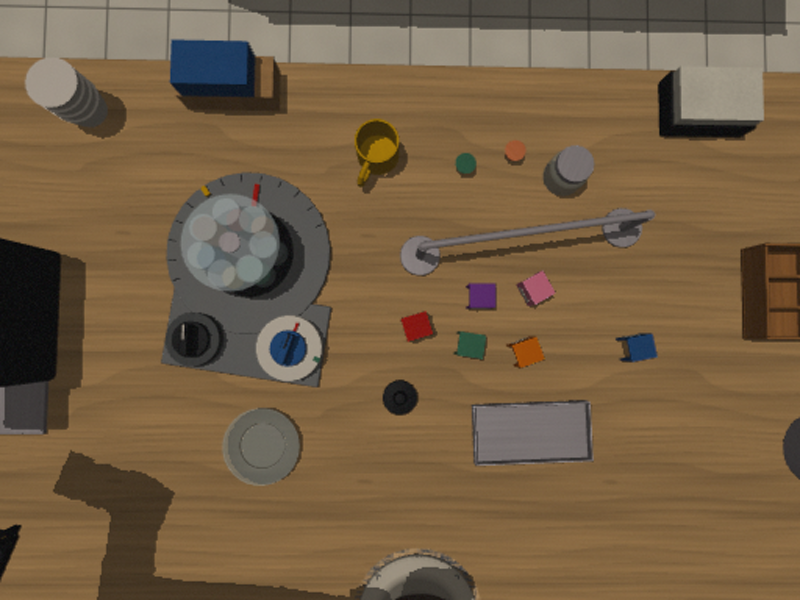

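View pics/side0b.png

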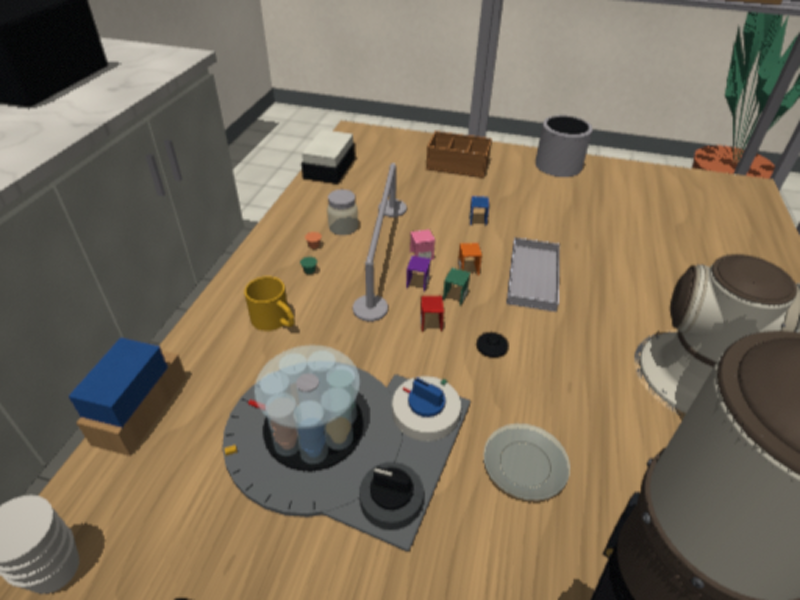

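Top view (800x600 scale): carousel is at about (230,245), the drive knob at (190,340) and the brake dial at (290,347). The rail runs (420,250)–(650,215). Tags are red (418,327), green (471,346), orange (527,352) and blue (638,348). The look-alikes are purple (482,296) and pink (536,288). No white tag is visible. The side view agrees. Enlarging next.

Run:
```python
from h import *
def crop(n,x0,y0,x1,y1,s,o):
    i=cv2.imread(f'pics/{n}.png')[y0:y1,x0:x1];i=cv2.resize(i,None,fx=s,fy=s,interpolation=cv2.INTER_CUBIC);cv2.imwrite(f'pics/{o}.png',i);print(i.shape)
crop('top0',240,120,440,260,4,'t_tags')
crop('side0',200,90,330,230,4,'s_tags')
crop('top0',95,100,225,255,3.8,'t_car')
crop('side0',135,210,310,360,4,'s_car')
```

```text
(560, 800, 3)
(560, 520, 3)
(589, 494, 3)
(600, 700, 3)
```

View pics/t_tags.png

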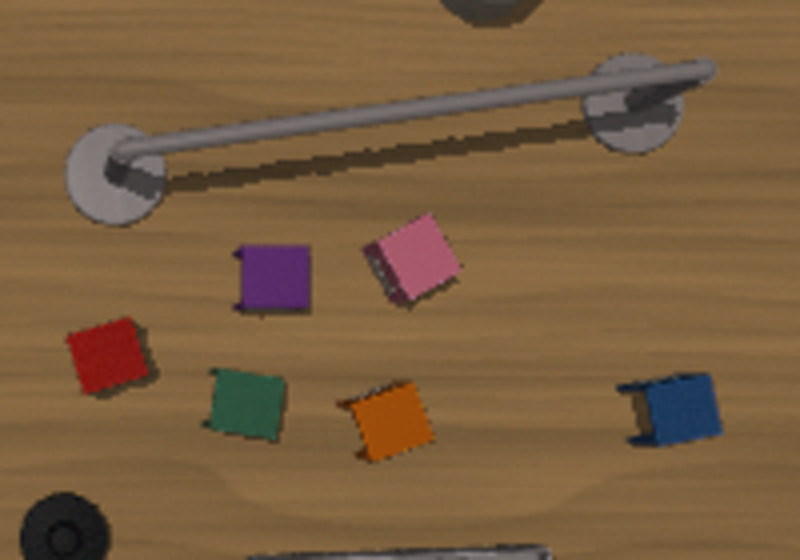

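View pics/s_tags.png

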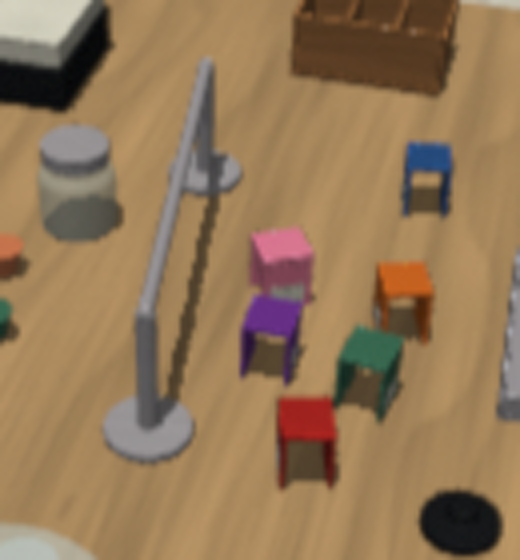

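View pics/t_car.png

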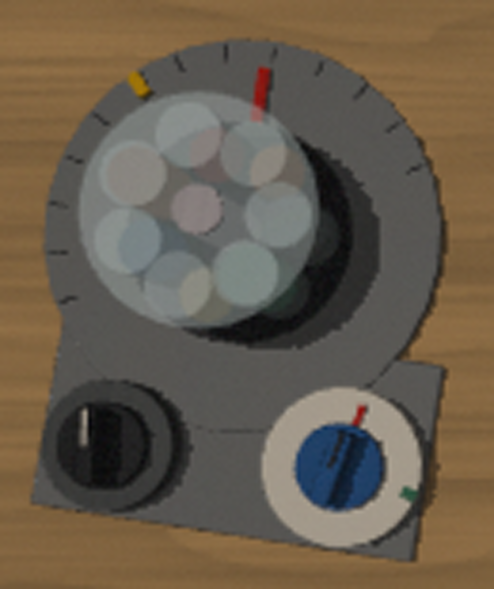

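View pics/s_car.png

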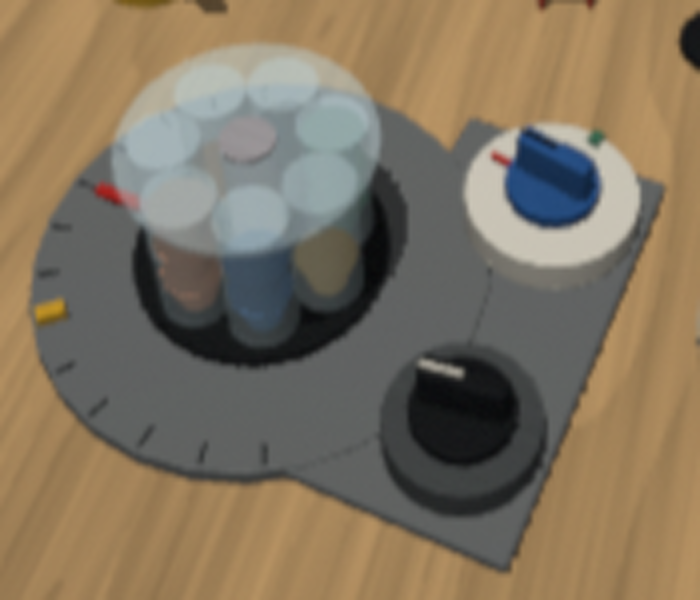

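White is absent. The four listed tags are red, green, orange and blue, and the pink and purple ones are decoys. The t_tags crop shows their colours clearly. Now measuring by two views.

Run:
```python
from h import *
a=load('top0');b=load('side0')
# tops: colour segmentation
rng={'red':((0,160,80),(6,255,255)),'green':((70,90,40),(88,255,160)),'orange':((9,200,120),(16,255,255)),'blue':((103,150,60),(115,255,255))}
for n in('top0','side0'):
    i=cv2.imread(f'pics/{n}.png');hsv=cv2.cvtColor(i,cv2.COLOR_BGR2HSV)
    for k,(l,h) in rng.items():
        m=cv2.inRange(hsv,l,h);q,lab,st,ce=cv2.connectedComponentsWithStats(m)
        print(n,k,[(st[j].tolist(),ce[j].round(1).tolist()) for j in range(1,q) if st[j][4]>25 and ce[j][0]>190])
T=lambda p:np.array(p)/4+[240,120]
S=lambda p:np.array(p)/4+[200,90]
C=lambda p:np.array(p)/3.8+[95,100]
D=lambda p:np.array(p)/4+[135,210]
for n,u,v in [('red',T((109,356)),S((307,418))),('green',T((248,404)),S((371,349))),('orange',T((393,421)),S((404,279))),('blue',T((684,410)),S((428,157))),
 ('railnear',T((120,149)),S((147,305))),('railfar',T((706,70)),S((206,66))),
 ('ptr',C((265,68)),D((97,190))),('mark',C((145,95)),D((68,308))),('needle',C((362,407)),D((493,155))),('index',C((402,491)),D((592,138))),
 ('brakehous',C((342,467)),D((552,205))),('drivehous',C((116,446)),D((463,425)))]:
    p,e=tri(a,u,b,v);print(n,p.round(4),round(e,4))
```

```text
top0 red [([257, 199, 20, 20, 257], [266.4, 208.4])]
top0 green [([292, 98, 12, 13, 118], [297.4, 104.1]), ([293, 213, 18, 16, 236], [301.2, 220.5])]
top0 orange [([328, 216, 20, 19, 248], [337.7, 225.1])]
top0 blue [([402, 214, 18, 17, 227], [410.0, 221.8])]
side0 red [([269, 189, 15, 22, 158], [275.9, 195.6])]
side0 green [([465, 9, 43, 63, 1319], [484.9, 36.1]), ([497, 50, 15, 24, 124], [505.3, 62.5]), ([193, 165, 9, 10, 63], [197.3, 168.9]), ([285, 173, 15, 15, 129], [292.0, 178.4])]
side0 orange [([295, 156, 13, 9, 88], [300.6, 159.9])]
side0 blue [([302, 127, 10, 6, 49], [306.6, 129.1]), ([262, 244, 22, 22, 354], [272.3, 255.2])]
red [0.4857 0.0041 0.0495] 0.0004
green [ 0.4552 -0.0862  0.0494] 0.0003
orange [ 0.4451 -0.1801  0.0505] 0.0001
blue [ 0.454  -0.371   0.0492] 0.0007
railnear [0.6083 0.0009 0.1254] 0.0012
railfar [ 0.6637 -0.3601  0.1146] 0.0003
ptr [0.7288 0.281  0.0164] 0.0003
mark [0.7072 0.3642 0.0173] 0.0015
needle [0.4892 0.2041 0.0397] 0.0007
index [0.4317 0.1754 0.0418] 0.0004
brakehous [0.4471 0.2197 0.0234] 0.0007
drivehous [0.461  0.376  0.0223] 0.0008
```

Run:
```python
from h import *
from scipy.optimize import least_squares
a=load('top0');b=load('side0')
i=cv2.imread('pics/top0.png');hsv=cv2.cvtColor(i,cv2.COLOR_BGR2HSV)
rng={'red':((0,150,60),(6,255,255)),'green':((68,80,30),(90,255,160)),'orange':((8,180,100),(16,255,255)),'blue':((103,130,60),(115,255,255))}
for k,(l,h) in rng.items():
    m=cv2.inRange(hsv,l,h);m[:190]=0;m[:,:250]=0
    big=cv2.resize(m,None,fx=4,fy=4,interpolation=cv2.INTER_CUBIC)
    cs=max(cv2.findContours((big>127).astype('u1'),0,2)[0],key=cv2.contourArea)[:,0]
    P=np.array([atz(a,(c+.5)/4-.5,.055)[:2] for c in cs])*1000
    r=cv2.minAreaRect(P.astype('f4'));print(k,np.round(r[0],1),np.round(r[1],1),round(r[2],1))
T=lambda p:np.array(p)/4+[240,120]
near=[atz(a,T(p),.120) for p in((120,149),(410,110),(706,70))];print(np.round(near,4))
C=lambda p:np.array(p)/3.8+[95,100]
D=lambda p:np.array(p)/4+[135,210]
obs=[('ptr',C((265,68)),D((97,190))),('mark',C((145,95)),D((68,308))),('needle',C((362,407)),D((493,155))),('index',C((402,491)),D((592,138))),('bh',C((342,467)),None),('dh',C((116,446)),None)]
R=lambda t:np.array([[np.cos(t),-np.sin(t)],[np.sin(t),np.cos(t)]])
def pts(x):
    c=x[:2];Y=x[2];u=lambda t:np.array([np.cos(t),np.sin(t)])
    br=c+R(Y)@[-.15,-.1];dr=c+R(Y)@[-.16,.06]
    g=lambda q,z:np.r_[q,z]
    return [g(c+.118*u(x[3]),.018),g(c+.118*u(x[4]),.018),g(br+.045*u(x[5]),.040),g(br+.045*u(x[6]),.040),g(br,.038),g(dr,.038)]
def f(x):
    r=[]
    for (n,u,v),p in zip(obs,pts(x)):
        r+=list(proj(a,p)-u)
        if v is not None:r+=list(proj(b,p)-v)
    return np.array(r)
s=least_squares(f,[.62,.3,0,.2,.6,-1,-2]);print(s.x[:2].round(4),np.degrees(s.x[2:]).round(2));print(f(s.x).round(2))
P=pts(s.x);print(np.round(P[4:],4))
```

```text
red [486.8   6.2] [41.2 45.5] 16.5
green [456.6 -83.2] [44.  39.7] 81.9
orange [ 445.3 -177.8] [41.7 44.8] 18.7
blue [ 455.3 -366.5] [40.  43.3] 10.5
[[ 0.6097  0.0008  0.12  ]
 [ 0.6358 -0.1755  0.12  ]
 [ 0.6628 -0.3577  0.12  ]]
[0.6107 0.2934] [  -8.29   -5.88   36.43  -16.39 -111.28]
[-0.28  0.07  0.18 -0.21  0.26  0.78  0.37 -0.33  0.22 -0.82 -0.49 -0.41
  0.58  0.14  0.05  0.1   0.39 -0.01 -2.04 -0.07]
[[0.4478 0.2161 0.038 ]
 [0.461  0.3759 0.038 ]]
```

Run:
```python
from h import *
i=cv2.imread('pics/top0.png')[190:250,95:190];i=cv2.convertScaleAbs(cv2.resize(i,None,fx=8,fy=8,interpolation=cv2.INTER_CUBIC),alpha=2.2);cv2.imwrite('pics/k1.png',i)
i=cv2.imread('pics/side0.png')[235:345,225:300];i=cv2.convertScaleAbs(cv2.resize(i,None,fx=5.4,fy=5.4,interpolation=cv2.INTER_CUBIC),alpha=2.2);cv2.imwrite('pics/k2.png',i)
```

```text
(no output)
```

View pics/k1.png

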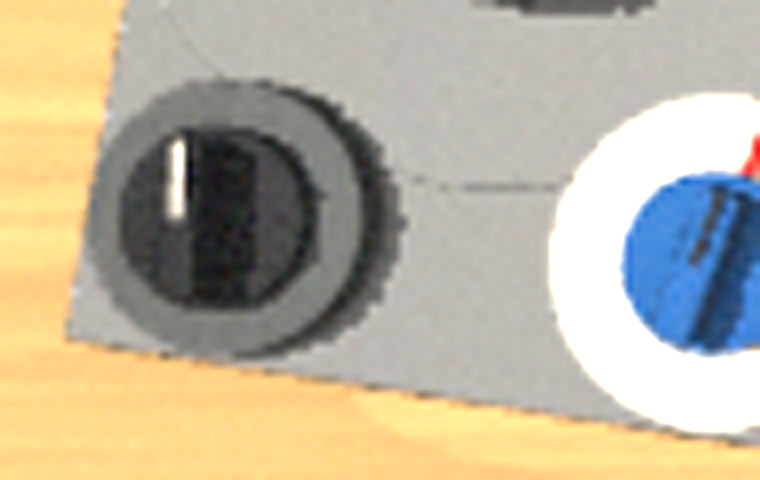

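View pics/k2.png

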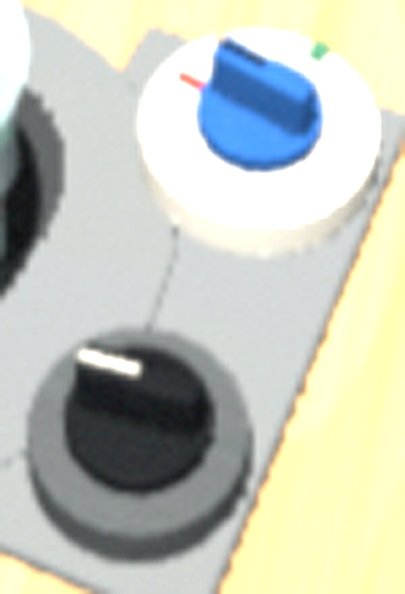

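```bash
python3 - <<'E'
from h import *
a=load('top0');b=load('side0')
K=lambda p:np.array(p)/8+[95,190]-.4
L=lambda p:np.array(p)/5.4+[225,235]-.4
for z in(.08,):
    p=atz(a,K((178,140)),z);q=atz(a,K((175,218)),z);print(p,q,np.degrees(np.arctan2(*(p-q)[[1,0]])))
    p=atz(b,L((80,355)),z);q=atz(b,L((138,369)),z);print(p,q,np.degrees(np.arctan2(*(p-q)[[1,0]])))
    # brake slot line
    p=atz(a,K((716,188)),z);q=atz(a,K((695,258)),z);print('br',p,q,np.degrees(np.arctan2(*(p-q)[[1,0]])))
    print('drive axis px',proj(a,[.461,.3759,.08]),K((190,210)))
E
cat > to.py <<'E'
import sys;from h import *
# usage: to.py x y z yaw(tool x)
x,y,z,w=map(float,sys.argv[1:5]);s=sense();R=s['ee_rot'];yaw=np.degrees(np.arctan2(R[1,0],R[0,0]))
d=(yaw-w+180)%360-180
print('now',s['tcp_pos'].round(4),'yaw',round(yaw,2),'j6',round(s['joints'][5],1),'F',s['wrist_force'].round(1),'t',s['time_s'])
print('turn wz total',round(d,2))
t=np.radians(w);Rt=np.array([[np.cos(t),np.sin(t),0],[np.sin(t),-np.cos(t),0],[0,0,-1]]).T
v=np.array([x,y,z])-s['tcp_pos']
X=np.array([np.cos(t),np.sin(t),0]);Y=np.array([np.sin(t),-np.cos(t),0])
print('shift after turn cm',np.round(100*np.array([v@X,v@Y,-v[2]]),2))
print('shift before turn cm',np.round(100*(R.T@v),2),'tilt z',R[:,2].round(4))
E
python3 to.py 0.461 0.3759 0.15 -2
```

```text
[0.48665398 0.37850411 0.08      ] [0.46251139 0.37869813 0.08      ] -0.46043729881933576
[0.48610796 0.37806556 0.08      ] [0.46270568 0.37784464 0.08      ] 0.5408739399134367
br [0.47319177 0.21216645 0.08      ] [0.45142013 0.21822197 0.08      ] -15.543257352945247
drive axis px [117.59613649 217.47058519] [118.35 215.85]
now [0.2262 0.582  0.2216] yaw -21.26 j6 -14.8 F [ 0.4 -0.2 -1.1] t 0.1
turn wz total -19.26
shift after turn cm [24.18 19.78  7.16]
shift before turn cm [29.35 10.69  7.18] tilt z [-6.0e-04 -1.9e-03 -1.0e+00]
```

Drive bar lies at about 0° yaw with its axis at (0.461, 0.377). I'll grip with tool x at yaw 180, so the whole ~212° turn fits the wrist range.

```bash
python3 -m jog '[[0,0,0,0,0,7],[0,0,0,0,0,7],[0,0,0,0,0,7],[0,0,0,0,0,7],[0,0,0,0,0,7]]' 5
python3 -m jog '[[0,0,0,0,0,7],[0,0,0,0,0,7],[0,0,0,0,0,7],[0,0,0,0,0,7],[0,0,0,0,0,7]]'
python3 -m jog '[[0,0,0,0,0,7],[0,0,0,0,0,7],[0,0,0,0,0,7],[0,0,0,0,0,7],[0,0,0,0,0,7]]'
python3 -m jog '[[0,0,0,0,0,7],[0,0,0,0,0,7],[0,0,0,0,0,7],[0,0,0,0,0,7],[0,0,0,0,0,7]]'
python3 -m jog '[[0,0,0,0,0,7],[0,0,0,0,0,7],[0,0,0,0,0,4.7],[0,0,0,0,0,0],[0,0,0,0,0,0]]'
python3 to.py 0.461 0.377 0.15 180
```

```text
time_s: 0.52
tcp_pos: [0.2263, 0.5822, 0.2219]
ee_rot: [[0.55, -0.835, -0.0], [-0.835, -0.55, -0.001], [0.001, 0.001, -1.0]]
wrist_force: [-0.2, 0.1, 0.4]
gripper_width: 0.71
time_s: 0.93
tcp_pos: [0.2263, 0.5822, 0.2219]
ee_rot: [[-0.028, -1.0, -0.0], [-1.0, 0.028, -0.001], [0.001, 0.0, -1.0]]
wrist_force: [-0.6, -0.8, 0.2]
gripper_width: 0.575
time_s: 1.35
tcp_pos: [0.2263, 0.5822, 0.2219]
ee_rot: [[-0.596, -0.803, -0.0], [-0.803, 0.596, -0.001], [0.001, -0.0, -1.0]]
wrist_force: [-0.2, -0.1, -0.1]
gripper_width: 0.577
time_s: 1.77
tcp_pos: [0.2263, 0.5822, 0.2219]
ee_rot: [[-0.949, -0.316, -0.0], [-0.316, 0.949, -0.001], [0.001, -0.001, -1.0]]
wrist_force: [-0.5, -0.1, 0.4]
gripper_width: 0.575
time_s: 2.18
tcp_pos: [0.2264, 0.5823, 0.2221]
ee_rot: [[-1.0, -0.003, -0.0], [-0.003, 1.0, -0.001], [0.0, -0.001, -1.0]]
wrist_force: [-0.4, -0.3, -0.5]
gripper_width: 0.572
now [0.2264 0.5823 0.2221] yaw -179.82 j6 -173.4 F [-0.4 -0.3 -0.5] t 2.1833
turn wz total 0.18
shift after turn cm [-23.46 -20.53   7.21]
shift before turn cm [-23.4  -20.59   7.22] tilt z [-3.e-04 -1.e-03 -1.e+00]
```

```bash
python3 -m jog '[[-2.35,-2.05,0,0,0,0],[-2.35,-2.05,0,0,0,0],[-2.35,-2.05,0,0,0,0],[-2.35,-2.05,0,0,0,0],[-2.35,-2.05,0,0,0,0]]'
python3 -m jog '[[-2.35,-2.05,1.2,0,0,0],[-2.35,-2.05,1.2,0,0,0],[-2.35,-2.05,1.2,0,0,0],[-2.35,-2.05,1.2,0,0,0],[-2.35,-2.05,1.2,0,0,0]]'
python3 -m jog '[[0,0,0.6,0,0,0],[0,0,0.6,0,0,0],[0,0,0,0,0,0],[0,0,0,0,0,0],[0,0,0,0,0,0]]'
python3 to.py 0.461 0.377 0.061 180
python3 - <<'E'
from h import *
for n in('top','side'):
    snap(n,n+'1')
    i=cv2.imread(f'pics/{n}1.png');i=i[170:270,80:240] if n=='top' else i[200:380,130:330];cv2.imwrite(f'pics/{n}1b.png',cv2.resize(i,None,fx=3.5,fy=3.5,interpolation=cv2.INTER_CUBIC))
E
```

```text
time_s: 2.6
tcp_pos: [0.3448, 0.479, 0.2224]
ee_rot: [[-1.0, -0.004, -0.0], [-0.004, 1.0, -0.0], [0.0, -0.0, -1.0]]
wrist_force: [0.5, 0.3, -0.5]
gripper_width: 0.576
time_s: 3.02
tcp_pos: [0.4625, 0.3766, 0.162]
ee_rot: [[-1.0, -0.003, 0.0], [-0.003, 1.0, 0.0], [-0.0, 0.0, -1.0]]
wrist_force: [0.4, 0.1, -0.4]
gripper_width: 0.577
time_s: 3.43
tcp_pos: [0.4612, 0.3789, 0.1512]
ee_rot: [[-1.0, -0.003, 0.001], [-0.003, 1.0, 0.001], [-0.001, 0.001, -1.0]]
wrist_force: [0.6, -0.0, -0.4]
gripper_width: 0.579
now [0.4612 0.3789 0.1512] yaw -179.81 j6 -144.8 F [ 0.6 -0.  -0.4] t 3.4333
turn wz total 0.19
shift after turn cm [ 0.02 -0.19  9.02]
shift before turn cm [ 0.03 -0.2   9.02] tilt z [ 9.e-04  9.e-04 -1.e+00]
```

View pics/side1b.png

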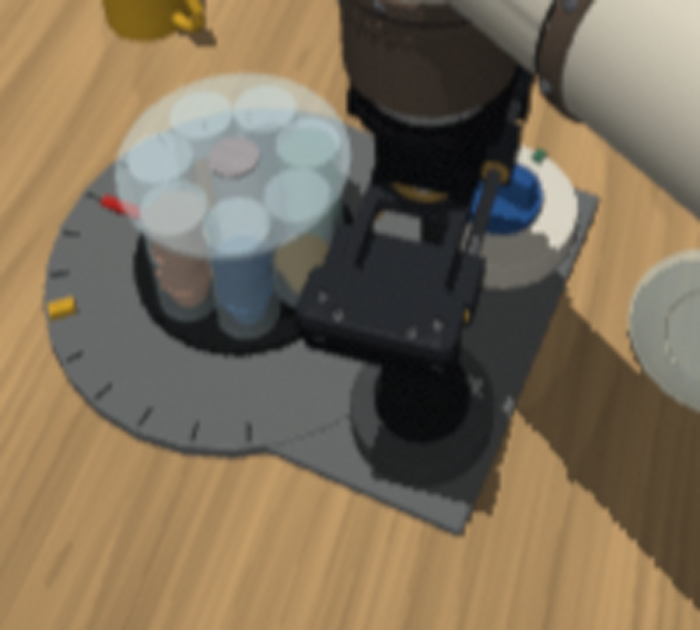

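View pics/top1b.png

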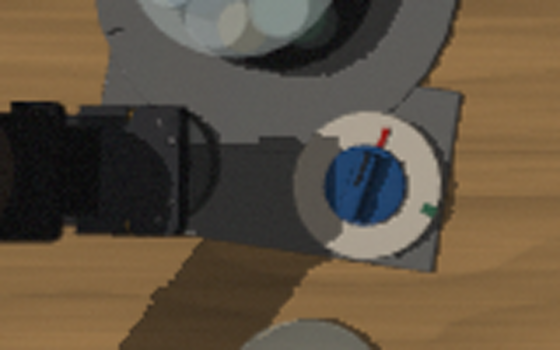

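```bash
python3 -m jog '[[0,-0.2,1.8,0,0,0],[0,0,1.8,0,0,0],[0,0,1.8,0,0,0],[0,0,1.8,0,0,0],[0,0,1.8,0,0,0]]'
python3 -m jog '[[0,0,0,0,0,0],[0,0,0,0,0,0],[0,0,0,0,0,0],[0,0,0,0,0,0],[0,0,0,0,0,0]]' 1.0
python3 -m jog '[[0,0,0,0,0,0],[0,0,0,0,0,0],[0,0,0,0,0,0],[0,0,0,0,0,0],[0,0,0,0,0,0]]'
python3 to.py 0.461 0.377 0.061 180; python3 -c "
from station import sense;print(sense()['joints'].round(1),sense()['moment'])"
```

```text
time_s: 3.95
tcp_pos: [0.4615, 0.3766, 0.0605]
ee_rot: [[-1.0, -0.002, 0.001], [-0.002, 1.0, 0.001], [-0.001, 0.001, -1.0]]
wrist_force: [-0.0, -0.5, -0.2]
gripper_width: 0.576
time_s: 4.37
tcp_pos: [0.4621, 0.3765, 0.062]
ee_rot: [[-1.0, -0.001, 0.002], [-0.001, 1.0, 0.002], [-0.002, 0.002, -1.0]]
wrist_force: [-0.5, 1.0, 0.8]
gripper_width: 0.284
time_s: 4.78
tcp_pos: [0.462, 0.3784, 0.0617]
ee_rot: [[-1.0, -0.002, 0.002], [-0.002, 1.0, 0.005], [-0.002, 0.005, -1.0]]
wrist_force: [-3.5, 4.9, 0.8]
gripper_width: 0.162
now [0.462  0.3784 0.0617] yaw -179.91 j6 -144.7 F [-3.5  4.9  0.8] t 4.7833
turn wz total 0.09
shift after turn cm [ 0.1  -0.14  0.07]
shift before turn cm [ 0.1  -0.14  0.07] tilt z [ 0.0025  0.0051 -1.    ]
[ 5.480e+01  2.830e+01 -1.510e+01 -1.000e-01 -4.630e+01 -1.447e+02] [ 1.4231589   0.51398843 -0.01853094]
```

```bash
python3 -m jog '[[0,0.15,0,0,0,0],[0,0,0,0,0,-3],[0,0,0,0,0,-3],[0,0,0,0,0,-3],[0,0,0,0,0,-3]]'
python3 -m jog '[[0,0,0,0,0,-3],[0,0,0,0,0,-3],[0,0,0,0,0,-3],[0,0,0,0,0,-3],[0,0,0,0,0,-3]]'
python3 -m jog '[[0,0,0,0,0,-3],[0,0,0,0,0,-3],[0,0,0,0,0,0],[0,0,0,0,0,0],[0,0,0,0,0,0]]'
python3 - <<'E'
from h import *
s=sense();print(s['tcp_pos'],s['moment'])
for n in('top','side'):
    snap(n,n+'2')
    i=cv2.imread(f'pics/{n}2.png');i=i[90:270,80:240] if n=='top' else i[200:380,130:330];cv2.imwrite(f'pics/{n}2b.png',cv2.resize(i,None,fx=3.3,fy=3.3,interpolation=cv2.INTER_CUBIC))
E
```

```text
time_s: 5.2
tcp_pos: [0.462, 0.3784, 0.0617]
ee_rot: [[-0.977, -0.212, 0.002], [-0.212, 0.977, 0.002], [-0.002, 0.002, -1.0]]
wrist_force: [-1.8, 2.1, 2.6]
gripper_width: 0.155
time_s: 5.62
tcp_pos: [0.462, 0.3784, 0.0617]
ee_rot: [[-0.889, -0.457, 0.002], [-0.457, 0.889, 0.002], [-0.002, 0.001, -1.0]]
wrist_force: [-2.3, 1.7, 2.5]
gripper_width: 0.157
time_s: 6.03
tcp_pos: [0.4621, 0.3783, 0.0616]
ee_rot: [[-0.838, -0.545, 0.002], [-0.545, 0.838, 0.002], [-0.003, 0.001, -1.0]]
wrist_force: [-3.0, 2.8, 4.8]
gripper_width: 0.159
[0.46205563 0.37830714 0.0616377 ] [0.94075869 0.72991001 0.04099932]
```

View pics/side2b.png

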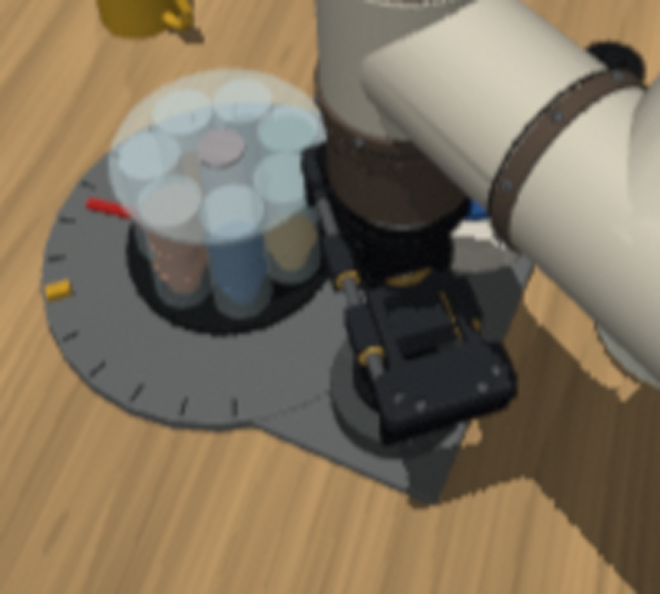

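View pics/top2b.png

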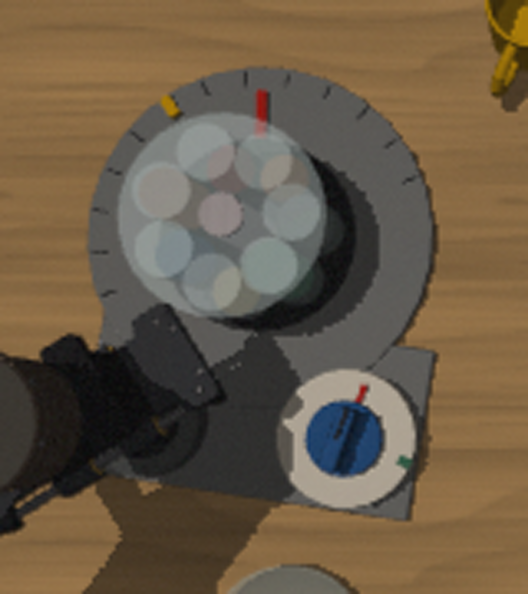

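Pointer moved counter-clockwise as expected: top crop shows it at (263,92) and the yellow mark at (170,105). Before swinging the body past the drum I'll regrip 4 mm higher for more clearance.

```bash
python3 -m jog '[[0,0,0,0,0,0],[0,0,0,0,0,0],[0,0,-0.4,0,0,0],[0,0,0,0,0,0],[0,0,0,0,0,0]]' 2.4
python3 -m jog '[[0,0,0,0,0,0],[0,0,0,0,0,0],[0,0,0,0,0,0],[0,0,0,0,0,0],[0,0,0,0,0,0]]' 1.0
python3 -m jog '[[0,0,0,0,0,-3],[0,0,0,0,0,-3],[0,0,0,0,0,-3],[0,0,0,0,0,-3],[0,0,0,0,0,-3]]'
python3 -m jog '[[0,0,0,0,0,-3],[0,0,0,0,0,-3],[0,0,0,0,0,-3],[0,0,0,0,0,-3],[0,0,0,0,0,-3]]'
python3 - <<'E'
from h import *
s=sense();print(s['tcp_pos'],s['moment'],s['wrist_force'])
for n in('top','side'):
    snap(n,n+'3')
    i=cv2.imread(f'pics/{n}3.png');i=i[90:270,80:240] if n=='top' else i[200:380,130:330];cv2.imwrite(f'pics/{n}3b.png',cv2.resize(i,None,fx=3.3,fy=3.3,interpolation=cv2.INTER_CUBIC))
E
```

```text
time_s: 6.55
tcp_pos: [0.4617, 0.3768, 0.0644]
ee_rot: [[-0.838, -0.545, -0.0], [-0.545, 0.838, -0.001], [0.001, -0.0, -1.0]]
wrist_force: [0.7, 0.4, 0.3]
gripper_width: 0.271
time_s: 6.97
tcp_pos: [0.4612, 0.3777, 0.0644]
ee_rot: [[-0.838, -0.545, -0.0], [-0.545, 0.838, 0.001], [0.0, 0.001, -1.0]]
wrist_force: [-2.9, 3.0, -0.5]
gripper_width: 0.156
time_s: 7.38
tcp_pos: [0.4614, 0.3775, 0.0644]
ee_rot: [[-0.666, -0.746, -0.0], [-0.746, 0.666, 0.0], [-0.0, 0.0, -1.0]]
wrist_force: [-1.8, 2.0, 0.6]
gripper_width: 0.155
time_s: 7.8
tcp_pos: [0.4616, 0.3773, 0.0644]
ee_rot: [[-0.451, -0.893, 0.0], [-0.893, 0.451, 0.0], [-0.0, 0.0, -1.0]]
wrist_force: [-1.3, 1.4, -0.2]
gripper_width: 0.159
[0.46160991 0.37732606 0.06438431] [ 0.51207644  0.25326081 -0.05696356] [-1.27840209  1.35568268 -0.17850749]
```

View pics/side3b.png

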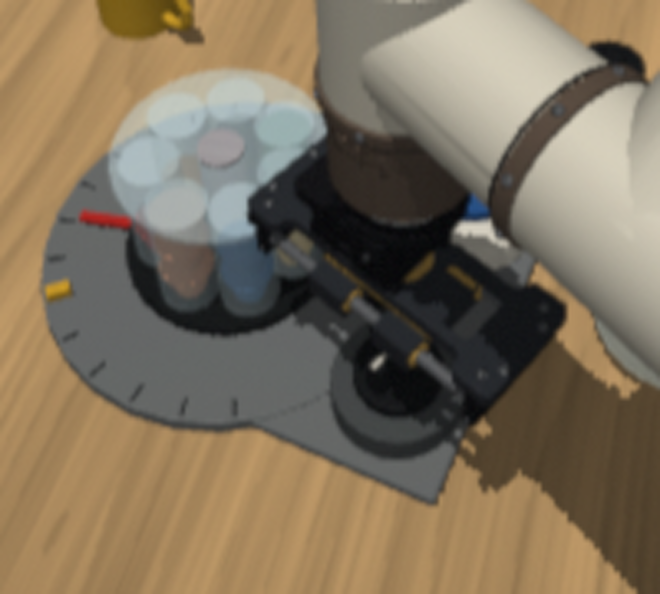

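View pics/top3b.png

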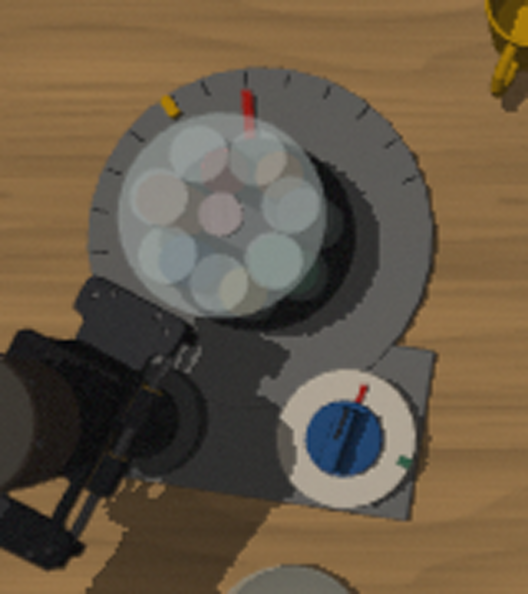

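```bash
for k in 1; do
python3 -m jog '[[0,0,0,0,0,-3.5],[0,0,0,0,0,-3.5],[0,0,0,0,0,-3.5],[0,0,0,0,0,-3.5],[0,0,0,0,0,-3.5]]'
python3 -m jog '[[0,0,0,0,0,-3.5],[0,0,0,0,0,-3.5],[0,0,0,0,0,-3.5],[0,0,0,0,0,-3.5],[0,0,0,0,0,-3.5]]'
python3 -m jog '[[0,0,0,0,0,-3.5],[0,0,0,0,0,-3.5],[0,0,0,0,0,-3.5],[0,0,0,0,0,-3.5],[0,0,0,0,0,-3.5]]'
python3 -m jog '[[0,0,0,0,0,-3.5],[0,0,0,0,0,-3.5],[0,0,0,0,0,-3.5],[0,0,0,0,0,-3.5],[0,0,0,0,0,-3.5]]'
python3 -m jog '[[0,0,0,0,0,-3.5],[0,0,0,0,0,-3.5],[0,0,0,0,0,-3.5],[0,0,0,0,0,-3.5],[0,0,0,0,0,-3.5]]'
python3 -m jog '[[0,0,0,0,0,-3.5],[0,0,0,0,0,-3.5],[0,0,0,0,0,-3.5],[0,0,0,0,0,-3.5],[0,0,0,0,0,-3.5]]'
python3 -m jog '[[0,0,0,0,0,-3.5],[0,0,0,0,0,-3.5],[0,0,0,0,0,-3.5],[0,0,0,0,0,-3.5],[0,0,0,0,0,-3.5]]'
done | grep -A1 force
cat > carm.py <<'E'
import sys;from h import *
tag=sys.argv[1]
for n in('top','side'): snap(n,n+tag)
a=load('top'+tag);c=np.array([.6107,.2934])
def ang(i,cap,mask,z=.018):
    ys,xs=np.nonzero(mask);P=np.array([atz(cap,(x,y),z)[:2] for x,y in zip(xs,ys)])-c
    r=np.hypot(*P.T);k=(r>.095)&(r<.15);t=np.degrees(np.arctan2(P[k,1],P[k,0]));return round(t.mean(),2),k.sum(),r[k].min().round(4),r[k].max().round(4)
for n in('top','side'):
    cap=load(n+tag);i=cv2.cvtColor(cv2.imread(f'pics/{n}{tag}.png'),cv2.COLOR_BGR2HSV)
    red=cv2.inRange(i,(0,150,70),(7,255,255))|cv2.inRange(i,(174,150,70),(180,255,255));yel=cv2.inRange(i,(18,150,100),(30,255,255))
    print(n,'ptr',ang(i,cap,red),'mark',ang(i,cap,yel))
    i=cv2.imread(f'pics/{n}{tag}.png');i=i[90:270,80:240] if n=='top' else i[200:380,130:330];cv2.imwrite(f'pics/{n}{tag}b.png',cv2.resize(i,None,fx=3.3,fy=3.3,interpolation=cv2.INTER_CUBIC))
E
python3 carm.py 4; python3 to.py .461 .377 .065 0
```

```text
wrist_force: [0.3, 1.0, -2.1]
gripper_width: 0.159
--
wrist_force: [1.9, 0.9, -1.7]
gripper_width: 0.159
--
wrist_force: [1.7, 1.3, -2.0]
gripper_width: 0.156
--
wrist_force: [3.8, 1.7, -3.1]
gripper_width: 0.157
--
wrist_force: [3.2, 2.0, -4.0]
gripper_width: 0.157
--
wrist_force: [4.0, 2.2, -4.4]
gripper_width: 0.156
--
wrist_force: [4.1, 2.7, -4.8]
gripper_width: 0.161
top ptr (np.float64(-16.9), np.int64(11), np.float64(0.1145), np.float64(0.1488)) mark (np.float64(35.92), np.int64(25), np.float64(0.1226), np.float64(0.14))
side ptr (np.float64(30.38), np.int64(33), np.float64(0.0963), np.float64(0.1197)) mark (np.float64(35.48), np.int64(30), np.float64(0.1226), np.float64(0.1372))
now [0.4633 0.3785 0.0644] yaw 5.54 j6 40.7 F [ 3.9  2.8 -4.9] t 10.9167
turn wz total 5.54
shift after turn cm [-0.23  0.15 -0.06]
shift before turn cm [-0.24  0.13 -0.06] tilt z [ 0.0032  0.0028 -1.    ]
```

```bash
ls pics | head -40
```

```text
k1.png
k2.png
s_car.png
s_tags.png
side0.npz
side0.png
side0b.png
side1.npz
side1.png
side1b.png
side2.npz
side2.png
side2b.png
side3.npz
side3.png
side3b.png
side4.npz
side4.png
side4b.png
t_car.png
t_tags.png
top0.npz
top0.png
top0b.png
top1.npz
top1.png
top1b.png
top2.npz
top2.png
top2b.png
top3.npz
top3.png
top3b.png
top4.npz
top4.png
top4b.png
```

View pics/side4b.png

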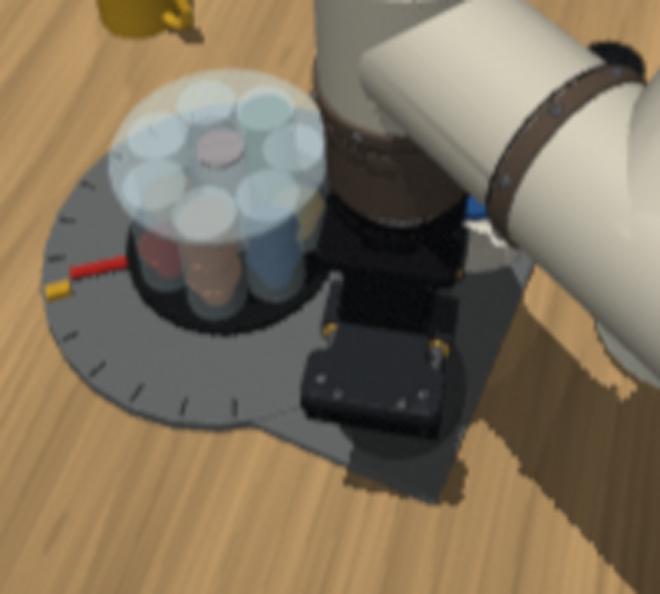

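View pics/top4b.png

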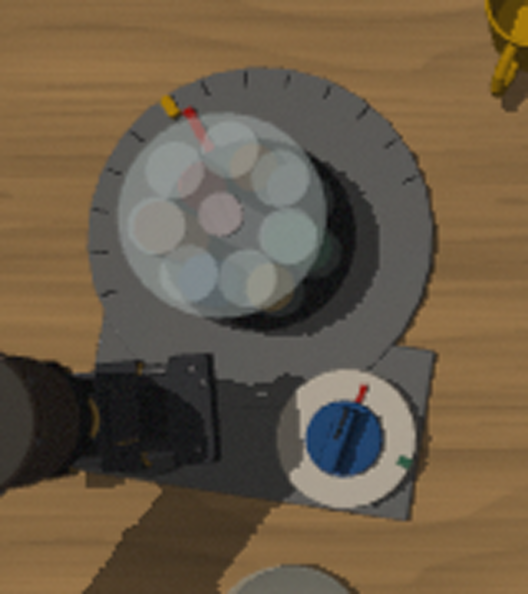

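```bash
sed -i 's/k=(r>.095)&(r<.15)/k=(r>.095)\&(r<.15)\&(P[:,0]>0)\&(P[:,1]>-.05)/' carm.py
python3 -m jog '[[0,0,0,0,0,-3],[0,0,0,0,0,-3],[0,0,0,0,0,-3],[0,0,0,0,0,-3],[0,0,0,0,0,-3]]' | grep -A1 force
python3 -m jog '[[0,0,0,0,0,-3],[0,0,0,0,0,0],[0,0,0,0,0,0],[0,0,0,0,0,0],[0,0,0,0,0,0]]' | grep -A1 force
python3 carm.py 5
python3 - <<'E'
from h import *
i=cv2.imread('pics/top5.png')[110:140,115:155];j=cv2.imread('pics/side5.png')[265:305,135:185]
cv2.imwrite('pics/z5.png',np.hstack([cv2.resize(i,(400,300),interpolation=cv2.INTER_CUBIC),cv2.resize(j,(400,320),interpolation=cv2.INTER_CUBIC)[:300]]))
E
```

```text
wrist_force: [3.8, 3.6, -4.4]
gripper_width: 0.158
wrist_force: [3.9, 4.3, -6.6]
gripper_width: 0.159
top ptr (np.float64(34.7), np.int64(7), np.float64(0.1159), np.float64(0.1211)) mark (np.float64(35.92), np.int64(25), np.float64(0.1226), np.float64(0.14))
side ptr (np.float64(34.0), np.int64(36), np.float64(0.0951), np.float64(0.1204)) mark (np.float64(35.5), np.int64(31), np.float64(0.1211), np.float64(0.1372))
```

View pics/z5.png

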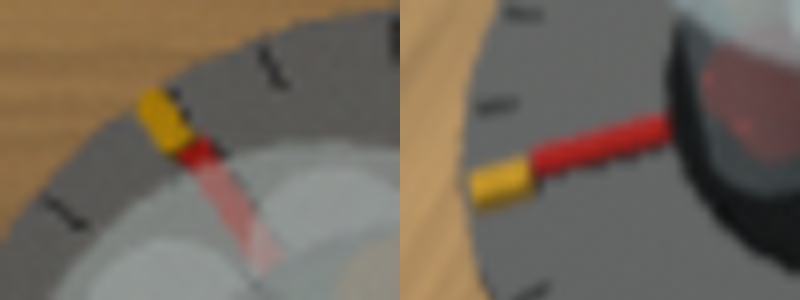

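Top: pointer 34.7° and mark 35.9°. Side: pointer 34.0° and mark 35.5°. About 1.35° of drum is left, so roughly 7° of knob.

```bash
python3 -m jog '[[0,0,0,0,0,-2],[0,0,0,0,0,-2],[0,0,0,0,0,-2],[0,0,0,0,0,-1],[0,0,0,0,0,0]]' | grep -A1 force
python3 -m jog '[[0,0,0,0,0,0],[0,0,0,0,0,0],[0,0,0,0,0,0],[0,0,0,0,0,0],[0,0,0,0,0,0]]' 2.6| grep -A1 force
python3 carm.py 6
python3 - <<'E'
from h import *
i=cv2.imread('pics/top6.png')[110:140,115:155];j=cv2.imread('pics/side6.png')[265:305,135:185]
cv2.imwrite('pics/z6.png',np.hstack([cv2.resize(i,(400,300),interpolation=cv2.INTER_CUBIC),cv2.resize(j,(400,320),interpolation=cv2.INTER_CUBIC)[:300]]))
E
```

```text
wrist_force: [3.1, 4.6, -4.9]
gripper_width: 0.158
wrist_force: [-0.6, 0.6, -0.3]
gripper_width: 0.294
top ptr (np.float64(35.56), np.int64(6), np.float64(0.1166), np.float64(0.1211)) mark (np.float64(35.92), np.int64(25), np.float64(0.1226), np.float64(0.14))
side ptr (np.float64(35.41), np.int64(37), np.float64(0.0951), np.float64(0.119)) mark (np.float64(35.54), np.int64(31), np.float64(0.1216), np.float64(0.1372))
```

View pics/z6.png

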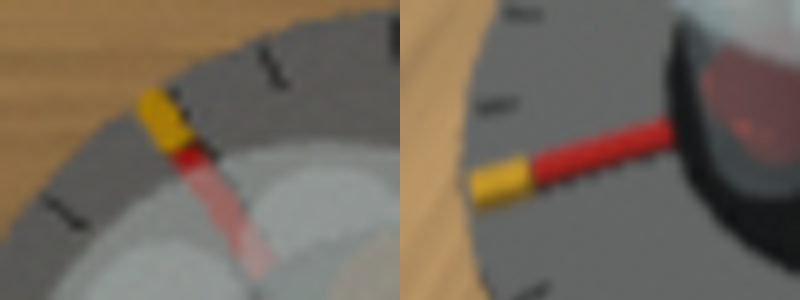

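Pointer now agrees with the mark (35.4–35.6° against 35.5–35.9°). Lifting off and going to the brake.

```bash
python3 -m jog '[[0,0,-1.6,0,0,0],[0,0,-1.6,0,0,0],[0,0,-2,0,0,0],[0,0,-2,0,0,0],[0,0,-2,0,0,0]]' | grep -A1 force
python3 -m jog '[[0,0,0,0,0,7],[0,0,0,0,0,7],[0,0,0,0,0,7],[0,0,0,0,0,7],[0,0,0,0,0,7]]' 5| grep -A1 force
python3 -m jog '[[0,0,0,0,0,6],[0,0,0,0,0,6],[0,0,0,0,0,0],[0,0,0,0,0,0],[0,0,0,0,0,0]]' | grep -A1 force
python3 to.py .448 .217 .15 -16.4
```

```text
wrist_force: [0.4, -0.1, 0.2]
gripper_width: 0.299
wrist_force: [-0.3, -1.0, -0.8]
gripper_width: 0.546
wrist_force: [0.2, -0.3, -0.6]
gripper_width: 0.574
now [0.4616 0.3772 0.1566] yaw -16.32 j6 18.9 F [ 0.2 -0.3 -0.6] t 14.0333
turn wz total 0.08
shift after turn cm [ 3.22 15.75  0.66]
shift before turn cm [ 3.2  15.75  0.66] tilt z [-0.e+00 -1.e-04 -1.e+00]
```

```bash
python3 -m jog '[[0.64,3.15,0,0,0,0],[0.64,3.15,0,0,0,0],[0.64,3.15,0,0,0,0],[0.64,3.15,0,0,0,0],[0.64,3.15,0,0,0,0]]' | grep -A1 force
python3 -m jog '[[0,0,0,0,0,0],[0,0,0,0,0,0],[0,0,0,0,0,0],[0,0,0,0,0,0],[0,0,0,0,0,0]]' | grep -A1 force
python3 to.py .448 .217 .0645 -16.4
python3 carm.py 7
```

```text
wrist_force: [0.8, 0.3, 0.2]
gripper_width: 0.573
wrist_force: [-0.5, 1.2, -0.4]
gripper_width: 0.577
now [0.448  0.2181 0.1565] yaw -16.36 j6 29.0 F [-0.5  1.2 -0.4] t 14.8667
turn wz total 0.04
shift after turn cm [0.03 0.1  9.2 ]
shift before turn cm [0.03 0.1  9.2 ] tilt z [ 2.e-04  1.e-04 -1.e+00]
top ptr (np.float64(35.84), np.int64(5), np.float64(0.1166), np.float64(0.1211)) mark (np.float64(36.0), np.int64(24), np.float64(0.1226), np.float64(0.14))
side ptr (np.float64(35.33), np.int64(36), np.float64(0.0951), np.float64(0.119)) mark (np.float64(35.54), np.int64(31), np.float64(0.1216), np.float64(0.1372))
```

View pics/top7b.png

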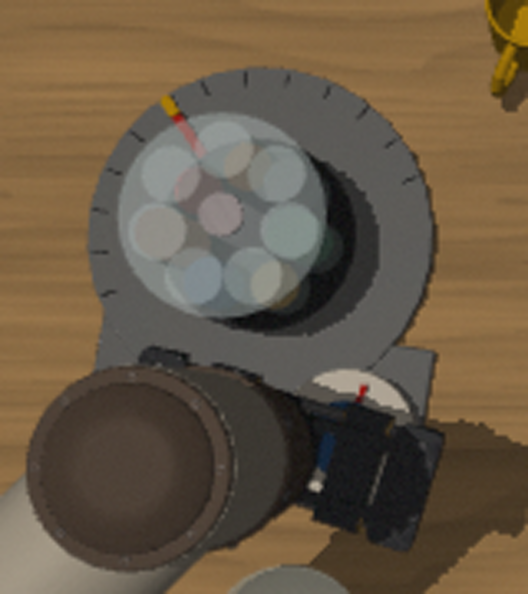

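The drum still sits on the mark. In the top crop the gripper is over the blue dial at about (360,450), aligned with the needle. Descending 9.2 cm and gripping.

```bash
python3 -m jog '[[0,0.1,1.8,0,0,0],[0,0,1.8,0,0,0],[0,0,1.8,0,0,0],[0,0,1.8,0,0,0],[0,0,1.9,0,0,0]]' | grep -A1 force
python3 -m jog '[[0,0,0,0,0,0],[0,0,0,0,0,0],[0,0,0,0,0,0],[0,0,0,0,0,0],[0,0,0,0,0,0]]' 1.0| grep -A1 force
python3 -m jog '[[0,0,0,0,0,0],[0,0,0,0,0,0],[0,0,0,0,0,0],[0,0,0,0,0,0],[0,0,0,0,0,0]]' | grep -A1 force
python3 to.py .448 .217 .0645 -16.4
python3 -m jog '[[0,0,0,0,0,4],[0,0,0,0,0,4],[0,0,0,0,0,4],[0,0,0,0,0,4],[0,0,0,0,0,4]]' | grep -A1 force
python3 -m jog '[[0,0,0,0,0,4],[0,0,0,0,0,4],[0,0,0,0,0,4],[0,0,0,0,0,4],[0,0,0,0,0,4]]' | grep -A1 force
python3 -m jog '[[0,0,0,0,0,4],[0,0,0,0,0,4],[0,0,0,0,0,4],[0,0,0,0,0,4],[0,0,0,0,0,4]]' | grep -A1 force
python3 -m jog '[[0,0,0,0,0,4],[0,0,0,0,0,4],[0,0,0,0,0,4],[0,0,0,0,0,4],[0,0,0,0,0,4]]' | grep -A1 force
python3 -m jog '[[0,0,0,0,0,4],[0,0,0,0,0,4],[0,0,0,0,0,0],[0,0,0,0,0,0],[0,0,0,0,0,0]]' | grep -A1 force
python3 to.py .448 .217 .0645 -111.3
python3 carm.py 8
```

```text
wrist_force: [-0.5, 0.7, -0.2]
gripper_width: 0.572
wrist_force: [0.2, -0.6, 0.4]
gripper_width: 0.28
wrist_force: [-1.1, 5.3, 0.5]
gripper_width: 0.156
now [0.4488 0.2185 0.0666] yaw -16.42 j6 29.0 F [-1.1  5.3  0.5] t 16.2167
turn wz total -0.02
shift after turn cm [-0.03  0.17  0.21]
shift before turn cm [-0.03  0.17  0.21] tilt z [ 0.0039  0.0047 -1.    ]
wrist_force: [-0.8, 4.7, -0.4]
gripper_width: 0.157
wrist_force: [-0.1, 5.1, 0.1]
gripper_width: 0.159
wrist_force: [-0.3, 6.3, 0.2]
gripper_width: 0.154
wrist_force: [-1.3, 4.5, -0.2]
gripper_width: 0.158
wrist_force: [-0.9, 4.6, -0.5]
gripper_width: 0.156
now [0.4487 0.2185 0.0666] yaw -104.42 j6 -59.0 F [-0.9  4.6 -0.5] t 18.3
turn wz total 6.88
shift after turn cm [0.16 0.01 0.21]
shift before turn cm [0.16 0.03 0.21] tilt z [ 0.0038  0.0045 -1.    ]
top ptr (np.float64(35.76), np.int64(5), np.float64(0.1166), np.float64(0.1204)) mark (np.float64(36.0), np.int64(24), np.float64(0.1226), np.float64(0.14))
side ptr (np.float64(35.41), np.int64(37), np.float64(0.0951), np.float64(0.119)) mark (np.float64(35.54), np.int64(31), np.float64(0.1216), np.float64(0.1372))
```

View pics/top8b.png

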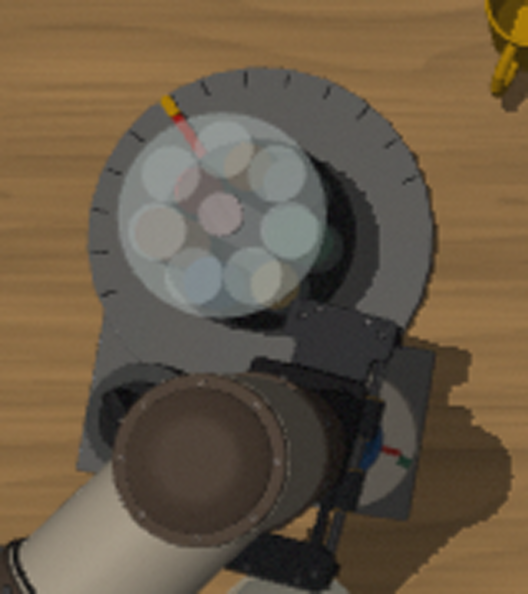

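View pics/side8b.png

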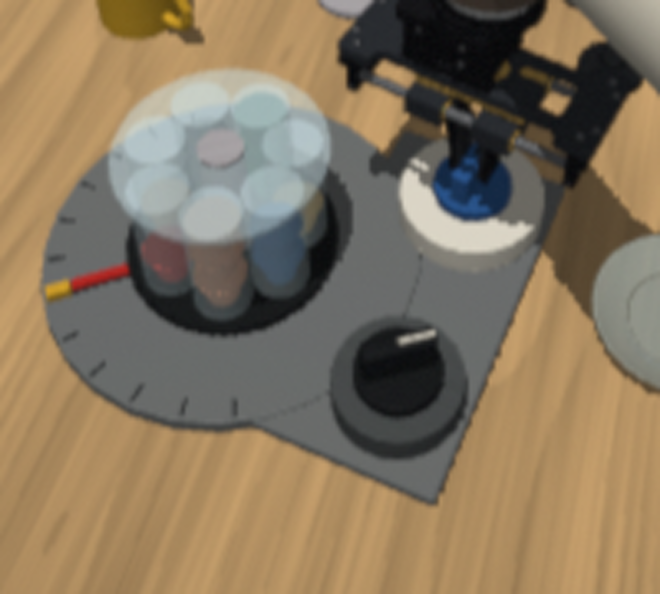

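```bash
cat > brk.py <<'E'
import sys;from h import *
t=sys.argv[1]
for n in ('top','side'):
    a=load(n+t);h=cv2.cvtColor(cv2.imread(f'pics/{n}{t}.png'),cv2.COLOR_BGR2HSV)
    for nm,m in(('red',cv2.inRange(h,(0,110,50),(8,255,255))|cv2.inRange(h,(172,110,50),(180,255,255))),('green',cv2.inRange(h,(60,70,25),(95,255,200)))):
        ys,xs=np.nonzero(m);
        if len(xs)==0: continue
        P=np.array([atz(a,(x,y),.04)[:2] for x,y in zip(xs,ys)])
        for c in([.4478,.2161],[.4487,.2178]):
            Q=P-c;r=np.hypot(*Q.T);k=(r>.02)&(r<.065);w=np.degrees(np.arctan2(Q[k,1],Q[k,0]))
            print(n,nm,c,k.sum(),w.mean().round(2) if k.sum() else None,r[k].min().round(3) if k.sum() else '',r[k].max().round(3) if k.sum() else '')
i=cv2.imread(f'pics/top{t}.png')[200:245,165:225];cv2.imwrite(f'pics/bz{t}.png',cv2.resize(i,None,fx=10,fy=10,interpolation=cv2.INTER_CUBIC))
E
python3 brk.py 8
```

```text
top red [0.4478, 0.2161] 10 -104.41 0.028 0.04
top red [0.4487, 0.2178] 10 -105.13 0.03 0.042
top green [0.4478, 0.2161] 5 -110.44 0.044 0.05
top green [0.4487, 0.2178] 5 -110.73 0.046 0.051
side red [0.4478, 0.2161] 0 None  
side red [0.4487, 0.2178] 0 None  
side green [0.4478, 0.2161] 0 None  
side green [0.4487, 0.2178] 0 None
```

View pics/bz8.png

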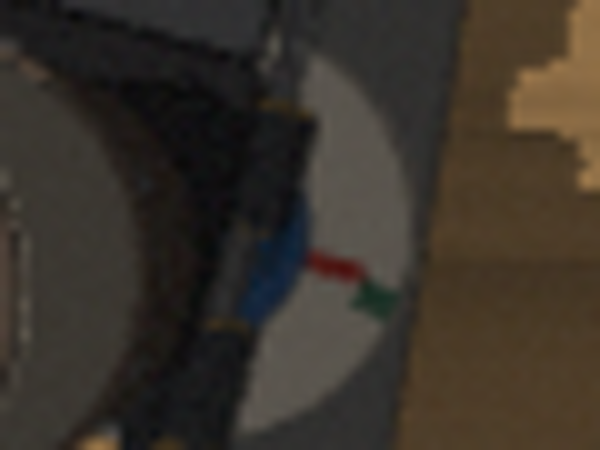

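```bash
python3 -m jog '[[0,0,0,0,0,2],[0,0,0,0,0,2],[0,0,0,0,0,2],[0,0,0,0,0,0],[0,0,0,0,0,0]]' | grep -A1 force
python3 -m jog '[[0,0,0,0,0,0],[0,0,0,0,0,0],[0,0,0,0,0,0],[0,0,0,0,0,0],[0,0,0,0,0,0]]' 2.8| grep -A1 force
python3 -m jog '[[0,0,-1.5,0,0,0],[0,0,-1.5,0,0,0],[0,0,-2,0,0,0],[0,0,-2,0,0,0],[0,0,-2,0,0,0]]' | grep -A1 force
python3 -m jog '[[3.5,0,-1,0,0,0],[3.5,0,-1,0,0,0],[3.5,0,-1,0,0,0],[3.5,0,-1,0,0,0],[3.5,0,-1,0,0,0]]' 6.5| grep -A1 force
python3 -m jog '[[3.5,0,0,0,0,0],[2,0,0,0,0,0],[0,0,0,0,0,0],[0,0,0,0,0,0],[0,0,0,0,0,0]]' | grep -A1 force
python3 carm.py 9;python3 brk.py 9; python3 to.py .4868 .0062 .2 -73.5
python3 -c "
import cv2
for n in('top','side'):
    cv2.imwrite(f'pics/{n}9f.png',cv2.resize(cv2.imread(f'pics/{n}9.png'),(800,600),interpolation=cv2.INTER_CUBIC))"
```

```text
wrist_force: [-0.4, 4.8, 0.8]
gripper_width: 0.157
wrist_force: [0.4, -0.1, -0.3]
gripper_width: 0.314
wrist_force: [0.8, -1.0, -0.3]
gripper_width: 0.32
wrist_force: [1.3, -0.5, -0.1]
gripper_width: 0.615
wrist_force: [0.1, 1.1, -0.2]
gripper_width: 0.745
top ptr (np.float64(35.76), np.int64(5), np.float64(0.1166), np.float64(0.1204)) mark (np.float64(35.92), np.int64(25), np.float64(0.1226), np.float64(0.14))
side ptr (np.float64(35.29), np.int64(37), np.float64(0.0951), np.float64(0.1204)) mark (np.float64(35.54), np.int64(31), np.float64(0.1216), np.float64(0.1372))
top red [0.4478, 0.2161] 12 -110.55 0.027 0.041
top red [0.4487, 0.2178] 12 -110.94 0.029 0.043
top green [0.4478, 0.2161] 10 -110.5 0.043 0.052
top green [0.4487, 0.2178] 10 -110.79 0.045 0.054
side red [0.4478, 0.2161] 5 -109.47 0.035 0.042
side red [0.4487, 0.2178] 5 -109.87 0.037 0.044
side green [0.4478, 0.2161] 2 -111.29 0.048 0.051
side green [0.4487, 0.2178] 2 -111.54 0.05 0.053
now [0.3676 0.0013 0.2055] yaw -110.39 j6 -46.4 F [ 0.8  0.4 -0.1] t 20.5833
turn wz total -36.89
shift after turn cm [  2.91 -11.57   0.55]
shift before turn cm [ -4.62 -11.01   0.55] tilt z [-1.e-04 -1.e-04 -1.e+00]
```

View pics/bz9.png

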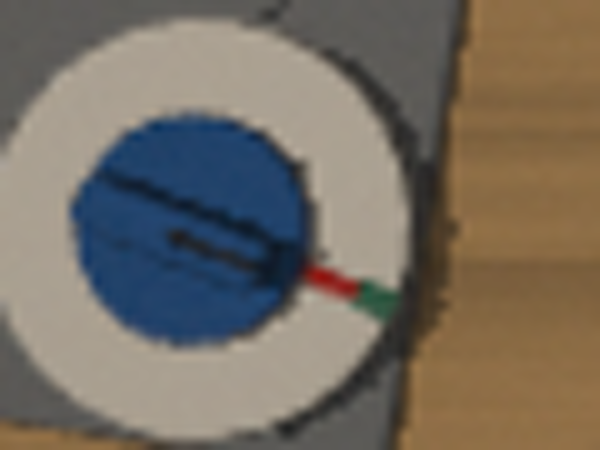

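View pics/top9f.png

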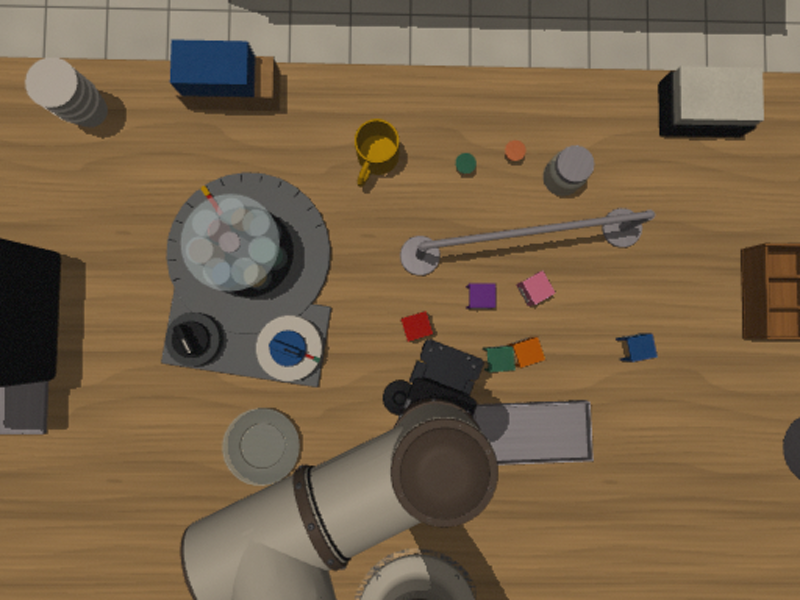

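View pics/side9f.png

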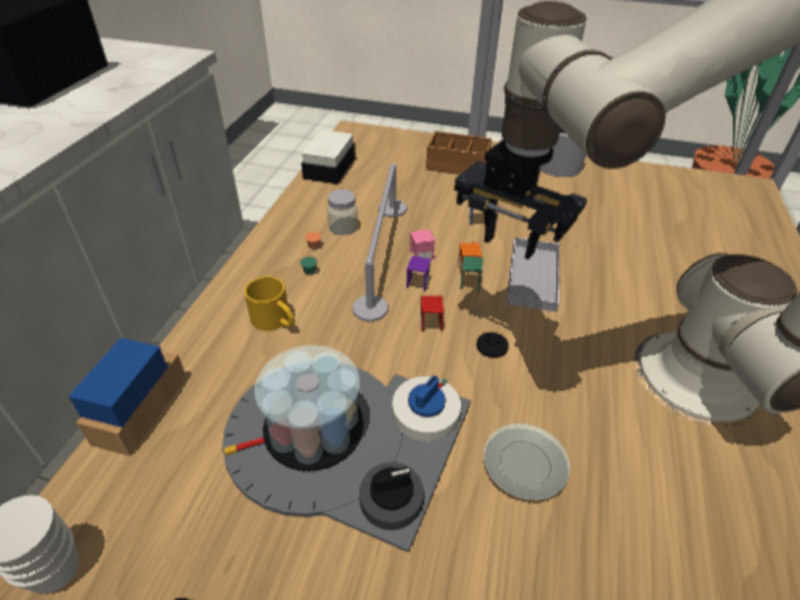

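The brake needle sits on the green index and the drum is still aligned. The green tag has been knocked to (500,358), beside orange (527,352). The rest is unchanged. Re-measuring the tags, then taking red.

```bash
cat > tags.py <<'E'
import sys;from h import *
t=sys.argv[1];a=load('top'+t)
i=cv2.imread(f'pics/top{t}.png');hsv=cv2.cvtColor(i,cv2.COLOR_BGR2HSV)
rng={'red':((0,150,60),(6,255,255)),'green':((68,80,30),(90,255,160)),'orange':((8,180,100),(16,255,255)),'blue':((103,130,60),(115,255,255))}
z=float(sys.argv[2]) if len(sys.argv)>2 else .055
for k,(l,h) in rng.items():
    m=cv2.inRange(hsv,l,h);m[:115]=0;m[:,:250]=0;m[255:]=0
    big=cv2.resize(m,None,fx=4,fy=4,interpolation=cv2.INTER_CUBIC)
    C=cv2.findContours((big>127).astype('u1'),0,2)[0]
    if not C: print(k,'none');continue
    cs=max(C,key=cv2.contourArea)[:,0]
    P=np.array([atz(a,(c+.5)/4-.5,z)[:2] for c in cs])*1000
    r=cv2.minAreaRect(P.astype('f4'));print(k,np.round(r[0],1),np.round(r[1],1),round(r[2],1),'px',np.round(cs.mean(0)/4,1))
E
python3 tags.py 9
python3 -m jog '[[0,0,0,0,0,-7],[0,0,0,0,0,-7],[0,0,0,0,0,-7],[0,0,0,0,0,-7],[0,0,0,0,0,-7]]' | grep -A1 force
python3 -m jog '[[0.7,-2.9,0,0,0,-2],[0.7,-2.9,0,0,0,0],[0.7,-2.9,0,0,0,0],[0.7,-2.9,0,0,0,0],[0,0,0,0,0,0]]' | grep -A1 force
python3 to.py .4868 .0062 .026 -73.5
```

```text
red [486.8   6.2] [41.2 45.5] 16.5 px [266.6 209.4]
green [ 434.4 -131.7] [40.3 45.4] 4.5 px [319.2 229.8]
orange [ 445.7 -179. ] [41.8 45.6] 18.6 px [338.4 225.7]
blue [ 455.2 -366.5] [40.4 43.8] 11.6 px [410.2 221.9]
wrist_force: [-0.3, -1.3, 0.3]
gripper_width: 0.744
wrist_force: [0.1, -0.1, 1.1]
gripper_width: 0.747
now [0.4916 0.0073 0.2044] yaw -73.36 j6 -3.3 F [ 0.1 -0.1  1.1] t 21.4167
turn wz total 0.14
shift after turn cm [-0.03  0.49 17.84]
shift before turn cm [-0.05  0.5  17.84] tilt z [ 0.001  -0.0011 -1.    ]
```

```bash
python3 -m jog '[[0,0.4,2.4,0,0,0],[0,0,2.4,0,0,0],[0,0,2.4,0,0,0],[0,0,2.4,0,0,0],[0,0,2.4,0,0,0]]' | grep -A1 force
python3 to.py .4868 .0062 .026 -73.5
```

```text
wrist_force: [0.2, -0.1, -0.2]
gripper_width: 0.745
now [0.4825 0.0055 0.0842] yaw -73.36 j6 -3.4 F [ 0.2 -0.1 -0.2] t 21.8333
turn wz total 0.14
shift after turn cm [ 0.06 -0.43  5.82]
shift before turn cm [ 0.06 -0.44  5.82] tilt z [-4.e-04 -2.e-04 -1.e+00]
```

```bash
python3 -m jog '[[0,-0.4,1.2,0,0,0],[0,0,1.2,0,0,0],[0,0,1.2,0,0,0],[0,0,1.2,0,0,0],[0,0,1.0,0,0,0]]' | grep -A1 force
python3 -m jog '[[0,0,0,0,0,0],[0,0,0,0,0,0],[0,0,0,0,0,0],[0,0,0,0,0,0],[0,0,0,0,0,0]]' 3.4| grep -A1 force
python3 -m jog '[[0,0,0,0,0,0],[0,0,0,0,0,0],[0,0,0,0,0,0],[0,0,0,0,0,0],[0,0,0,0,0,0]]' | grep -A1 force
python3 to.py .4868 .0062 .026 -73.5
```

```text
wrist_force: [-0.7, 0.6, -0.4]
gripper_width: 0.745
wrist_force: [-0.5, -0.1, 0.5]
gripper_width: 0.462
wrist_force: [-1.6, 2.1, 5.0]
gripper_width: 0.457
now [0.4868 0.006  0.0282] yaw -73.43 j6 -3.3 F [-1.6  2.1  5. ] t 23.0833
turn wz total 0.07
shift after turn cm [-0.02 -0.    0.22]
shift before turn cm [-0.02 -0.    0.22] tilt z [ 1.2e-03  3.0e-04 -1.0e+00]
```

```bash
python3 -m jog '[[0,0,-2,0,0,0],[0,0,-3.5,0,0,0],[0,0,-4,0,0,0],[0,0,-4,0,0,0],[0,0,-4,0,0,0]]' | grep -A1 force
python3 -m jog '[[0,0,0,0,0,2],[0,0,0,0,0,2],[0,0,0,0,0,2],[0,0,0,0,0,2],[0,0,0,0,0,0]]' | grep -A1 force
python3 to.py .6209 -.0742 .2 -81.6
```

```text
wrist_force: [2.2, 0.3, -1.0]
gripper_width: 0.457
wrist_force: [-0.4, -1.0, -0.6]
gripper_width: 0.454
now [0.4858 0.0056 0.2021] yaw -81.5 j6 -11.3 F [-0.4 -1.  -0.6] t 23.9167
turn wz total 0.1
shift after turn cm [  9.87 -12.2    0.21]
shift before turn cm [  9.89 -12.18   0.2 ] tilt z [-1.e-03 -1.e-04 -1.e+00]
```

```bash
python3 -m jog '[[2,-2.4,0,0,0,0],[2,-2.4,0,0,0,0],[2,-2.4,0,0,0,0],[2,-2.4,0,0,0,0],[2,-2.5,0,0,0,0]]' | grep -A1 force
python3 -m jog '[[0,0,0,0,0,0],[0,0,0,0,0,0],[0,0,0,0,0,0],[0,0,0,0,0,0],[0,0,0,0,0,0]]' | grep -A1 force
python3 to.py .6209 -.0742 .104 -81.6
python3 - <<'E'
from h import *
for n in('top','side'): snap(n,n+'10')
i=cv2.imread('pics/top10.png')[110:240,240:430];j=cv2.imread('pics/side10.png')[80:230,200:340]
cv2.imwrite('pics/x10.png',np.hstack([cv2.resize(i,(430,294),interpolation=cv2.INTER_CUBIC),cv2.resize(j,(274,294),interpolation=cv2.INTER_CUBIC)]))
E
```

```text
wrist_force: [0.1, 0.8, -0.7]
gripper_width: 0.455
wrist_force: [0.2, 0.2, -0.4]
gripper_width: 0.456
now [ 0.6201 -0.0745  0.203 ] yaw -81.38 j6 0.6 F [ 0.2  0.2 -0.4] t 24.75
turn wz total 0.22
shift after turn cm [-0.02 -0.08  9.9 ]
shift before turn cm [-0.02 -0.08  9.9 ] tilt z [ 2.e-04  1.e-04 -1.e+00]
```

View pics/x10.png

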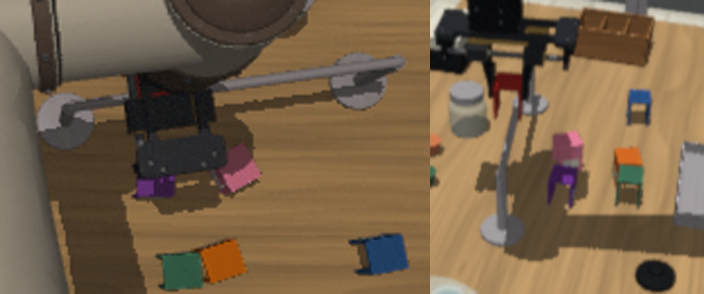

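Top/side crops show red over the rail with the bar between its legs (side crop around (508,105)). Lowering it.

```bash
python3 -m jog '[[0,0,1.6,0,0,0],[0,0,1.6,0,0,0],[0,0,1.6,0,0,0],[0,0,1.6,0,0,0],[0,0,1.6,0,0,0]]' 
python3 -m jog '[[0,0,0.5,0,0,0],[0,0,0.4,0,0,0],[0,0,0.4,0,0,0],[0,0,0.3,0,0,0],[0,0,0,0,0,0]]'
```

```text
time_s: 25.27
tcp_pos: [0.6206, -0.0746, 0.1225]
ee_rot: [[0.15, -0.989, 0.001], [-0.989, -0.15, 0.0], [0.0, -0.001, -1.0]]
wrist_force: [0.3, -0.1, -1.6]
gripper_width: 0.457
time_s: 25.68
tcp_pos: [0.6209, -0.075, 0.1067]
ee_rot: [[0.149, -0.989, 0.0], [-0.989, -0.149, 0.0], [-0.0, -0.0, -1.0]]
wrist_force: [-0.3, 0.1, -0.7]
gripper_width: 0.456
```

```bash
python3 -m jog '[[0,0,0.2,0,0,0],[0,0,0.1,0,0,0],[0,0,0.1,0,0,0],[0,0,0,0,0,0],[0,0,0,0,0,0]]'
```

```text
time_s: 26.1
tcp_pos: [0.6212, -0.075, 0.1042]
ee_rot: [[0.149, -0.989, 0.001], [-0.989, -0.149, -0.0], [0.0, -0.001, -1.0]]
wrist_force: [-2.4, 0.7, 5.1]
gripper_width: 0.456
```

Contact (5 N up) at TCP z of 0.104, as expected. Releasing and rising.

```bash
python3 -m jog '[[0,0,0,0,0,0],[0,0,0,0,0,0],[0,0,0,0,0,0],[0,0,0,0,0,0],[0,0,0,0,0,0]]' 6.0 | grep -A1 force
python3 -m jog '[[0,0,-1,0,0,0],[0,0,-2,0,0,0],[0,0,-3,0,0,0],[0,0,-3,0,0,0],[0,0,-1,0,0,0]]' 6.5| grep -A1 force
python3 to.py .4344 -.1317 .2 -85.5
```

```text
wrist_force: [0.2, -0.3, 0.3]
gripper_width: 0.672
wrist_force: [-0.1, -0.3, 1.0]
gripper_width: 0.744
now [ 0.6234 -0.0754  0.2087] yaw -81.39 j6 0.6 F [-0.1 -0.3  1. ] t 26.9333
turn wz total 4.11
shift after turn cm [ 4.13 19.28  0.87]
shift before turn cm [ 2.74 19.54  0.69] tilt z [ 9.4e-03 -9.0e-04 -1.0e+00]
```

```bash
python3 -m jog '[[0.5,3.9,0,0,0,2],[0.6,3.8,0,0,0,2],[0.8,3.8,0,0,0,0],[1.0,3.8,0,0,0,0],[1.0,3.8,0,0,0,0]]' | grep -A1 force
python3 -m jog '[[0,0,0,0,0,0],[0,0,0,0,0,0],[0,0,0,0,0,0],[0,0,0,0,0,0],[0,0,0,0,0,0]]' | grep -A1 force
python3 - <<'E'
from h import *
for n in('top','side'): snap(n,n+'11')
i=cv2.imread('pics/top11.png')[110:260,240:440];j=cv2.imread('pics/side11.png')[80:230,200:350]
cv2.imwrite('pics/x11.png',np.hstack([cv2.resize(i,(450,338),interpolation=cv2.INTER_CUBIC),cv2.resize(j,(338,338),interpolation=cv2.INTER_CUBIC)]))
E
python3 tags.py 11
python3 to.py .4344 -.1317 .028 -85.5
```

```text
wrist_force: [0.1, -0.6, 0.6]
gripper_width: 0.748
wrist_force: [0.0, 1.1, 0.3]
gripper_width: 0.744
red [632.9 -81.7] [44.8 54.4] 9.5 px [299.3 150.8]
green none
orange none
blue [ 467.6 -379.2] [36.5 18.1] 48.6 px [414.4 219. ]
now [ 0.4354 -0.1328  0.2022] yaw -85.41 j6 1.0 F [0.2 1.3 0.9] t 27.8667
turn wz total 0.09
shift after turn cm [-0.12  0.09 17.42]
shift before turn cm [-0.12  0.08 17.42] tilt z [-6.e-04 -1.e-04 -1.e+00]
```

View pics/x11.png

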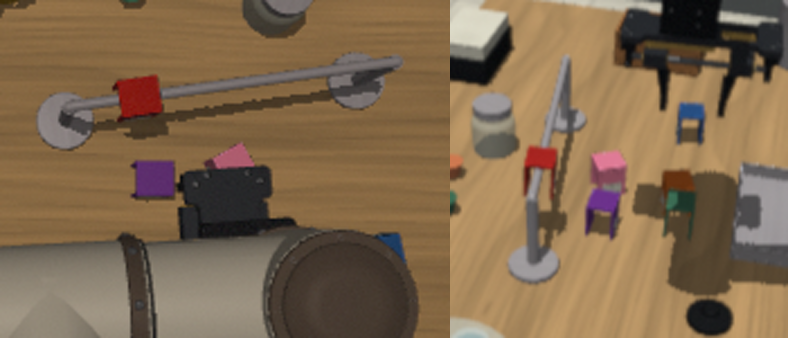

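Red hangs astride the bar (crop (140,97) / (541,168)). Green hasn't moved. Descending on green.

```bash
python3 -m jog '[[0,0,2.4,0,0,0],[0,0,2.4,0,0,0],[0,0,2.4,0,0,0],[0,0,2.4,0,0,0],[0,0,2.4,0,0,0]]' | grep -A1 force
python3 -m jog '[[-0.1,0.1,1.2,0,0,0],[0,0,1.1,0,0,0],[0,0,1.1,0,0,0],[0,0,1.0,0,0,0],[0,0,1.0,0,0,0]]' | grep -A1 force
python3 -m jog '[[0,0,0,0,0,0],[0,0,0,0,0,0],[0,0,0,0,0,0],[0,0,0,0,0,0],[0,0,0,0,0,0]]' 3.4| grep -A1 force
python3 -m jog '[[0,0,0,0,0,0],[0,0,0,0,0,0],[0,0,0,0,0,0],[0,0,0,0,0,0],[0,0,0,0,0,0]]' | grep -A1 force
python3 to.py .4344 -.1317 .028 -85.5
```

```text
wrist_force: [1.2, 0.7, -0.0]
gripper_width: 0.744
wrist_force: [0.2, -0.2, 0.4]
gripper_width: 0.741
wrist_force: [-0.7, 1.0, 1.0]
gripper_width: 0.457
wrist_force: [-0.5, 1.4, 5.2]
gripper_width: 0.456
now [ 0.4339 -0.1321  0.0291] yaw -85.43 j6 0.9 F [-0.5  1.4  5.2] t 29.5333
turn wz total 0.07
shift after turn cm [-0.04 -0.05  0.11]
shift before turn cm [-0.04 -0.05  0.11] tilt z [ 1.1e-03 -1.0e-04 -1.0e+00]
```

```bash
python3 -m jog '[[0,0,-2,0,0,0],[0,0,-3.5,0,0,0],[0,0,-4,0,0,0],[0,0,-4,0,0,0],[0,0,-3.8,0,0,0]]' | grep -A1 force
python3 -m jog '[[0,0,0,0,0,-2],[0,0,0,0,0,-1.9],[0,0,0,0,0,0],[0,0,0,0,0,0],[0,0,0,0,0,0]]' | grep -A1 force
python3 to.py .6312 -.1435 .2 -81.6
```

```text
wrist_force: [1.3, -0.0, -1.1]
gripper_width: 0.459
wrist_force: [0.4, -0.4, -0.5]
gripper_width: 0.459
now [ 0.4329 -0.1322  0.2008] yaw -81.6 j6 4.7 F [ 0.4 -0.4 -0.5] t 30.3667
turn wz total 0.0
shift after turn cm [  4.02 -19.45   0.08]
shift before turn cm [  4.02 -19.45   0.04] tilt z [-0.0018 -0.     -1.    ]
```

```bash
python3 -m jog '[[0.8,-3.9,0,0,0,0],[0.8,-3.9,0,0,0,0],[0.8,-3.9,0,0,0,0],[0.8,-3.9,0,0,0,0],[0.8,-3.8,0,0,0,0]]' | grep -A1 force
python3 -m jog '[[0,0,0,0,0,0],[0,0,0,0,0,0],[0,0,0,0,0,0],[0,0,0,0,0,0],[0,0,0,0,0,0]]' | grep -A1 force
python3 to.py .6312 -.1435 .105 -81.6
```

```text
wrist_force: [0.1, 1.3, 0.2]
gripper_width: 0.453
wrist_force: [0.5, 0.4, -0.4]
gripper_width: 0.458
now [ 0.6302 -0.1432  0.2023] yaw -81.55 j6 6.9 F [ 0.5  0.4 -0.4] t 31.2
turn wz total 0.05
shift after turn cm [ 0.04 -0.09  9.73]
shift before turn cm [ 0.04 -0.09  9.73] tilt z [ 4.e-04 -0.e+00 -1.e+00]
```

```bash
python3 -m jog '[[0,0,1.6,0,0,0],[0,0,1.6,0,0,0],[0,0,1.6,0,0,0],[0,0,1.6,0,0,0],[0,0,1.6,0,0,0]]' | grep -A1 force
python3 -m jog '[[0,0,0.6,0,0,0],[0,0,0.4,0,0,0],[0,0,0.3,0,0,0],[0,0,0.2,0,0,0],[0,0,0.1,0,0,0]]'
python3 -m jog '[[0,0,0.1,0,0,0],[0,0,0.1,0,0,0],[0,0,0,0,0,0],[0,0,0,0,0,0],[0,0,0,0,0,0]]'
```

```text
wrist_force: [-0.5, 0.2, -0.5]
gripper_width: 0.459
time_s: 32.03
tcp_pos: [0.6316, -0.1432, 0.1064]
ee_rot: [[0.147, -0.989, 0.002], [-0.989, -0.147, -0.0], [0.0, -0.001, -1.0]]
wrist_force: [-0.1, -0.1, -0.1]
gripper_width: 0.456
time_s: 32.45
tcp_pos: [0.6317, -0.1432, 0.1051]
ee_rot: [[0.147, -0.989, 0.002], [-0.989, -0.147, -0.0], [0.001, -0.002, -1.0]]
wrist_force: [-1.5, 0.4, 5.6]
gripper_width: 0.459
```

Contact again at the expected height. Releasing, then orange.

```bash
python3 -m jog '[[0,0,0,0,0,0],[0,0,0,0,0,0],[0,0,0,0,0,0],[0,0,0,0,0,0],[0,0,0,0,0,0]]' 6.0 | grep -A1 force
python3 -m jog '[[0,0,-1,0,0,0],[0,0,-2,0,0,0],[0,0,-3,0,0,0],[0,0,-3,0,0,0],[0,0,-1,0,0,0]]' 6.5| grep -A1 force
python3 -m jog '[[0,0,0,0,0,0],[0,0,0,0,0,0],[0,0,0,0,0,0],[0,0,0,0,0,0],[0,0,0,0,0,0]]' | grep -A1 force
python3 - <<'E'
from h import *
for n in('top','side'): snap(n,n+'12')
i=cv2.imread('pics/top12.png')[110:260,240:440];j=cv2.imread('pics/side12.png')[80:230,200:350]
cv2.imwrite('pics/x12.png',np.hstack([cv2.resize(i,(450,338),interpolation=cv2.INTER_CUBIC),cv2.resize(j,(338,338),interpolation=cv2.INTER_CUBIC)]))
E
python3 tags.py 12
python3 to.py .4457 -.179 .2 -71.4
```

```text
wrist_force: [0.7, 0.0, -0.0]
gripper_width: 0.672
wrist_force: [1.0, -0.3, 1.7]
gripper_width: 0.744
wrist_force: [0.2, -0.7, -0.3]
gripper_width: 0.747
red [635.2 -97.7] [44.2 21.2] 5.8 px [307.6 153. ]
green [ 641.1 -146.1] [47.6 31.5] 7.7 px [324.3 150.2]
orange [ 445.5 -178.7] [41.7 44.8] 18.6 px [338.6 225.2]
blue [ 455.2 -366.5] [40.4 43.8] 11.6 px [410.2 221.9]
now [ 0.6309 -0.1432  0.2024] yaw -81.55 j6 6.9 F [ 0.3 -0.2 -0.3] t 33.8
turn wz total -10.15
shift after turn cm [-2.51 18.69  0.24]
shift before turn cm [ 0.82 18.84  0.28] tilt z [-0.0021 -0.     -1.    ]
```

View pics/x12.png

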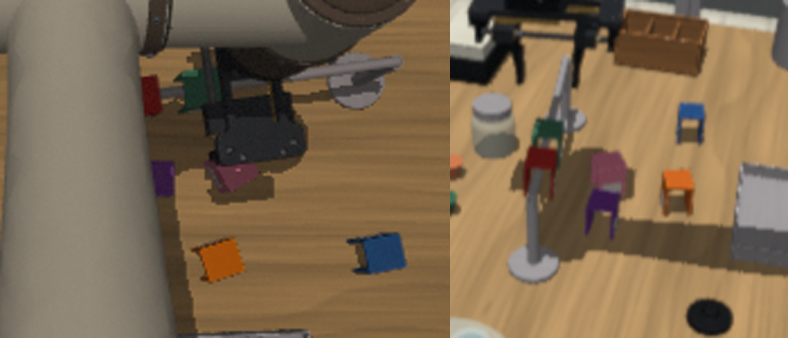

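Green hangs on the bar next to red. Orange is unmoved at (0.4455, -0.1787), yaw 18.6. Moving to it.

```bash
python3 -m jog '[[0.3,3.8,0,0,0,-5],[-0.2,3.8,0,0,0,-5],[-0.5,3.7,0,0,0,0],[-0.5,3.7,0,0,0,0],[-0.5,3.7,0,0,0,0]]' | grep -A1 force
python3 -m jog '[[0,0,0,0,0,0],[0,0,0,0,0,0],[0,0,0,0,0,0],[0,0,0,0,0,0],[0,0,0,0,0,0]]' | grep -A1 force
python3 to.py .4456 -.1788 .028 -71.4
```

```text
wrist_force: [0.6, 0.1, 0.7]
gripper_width: 0.748
wrist_force: [0.1, 0.7, -0.9]
gripper_width: 0.746
now [ 0.4478 -0.1794  0.2033] yaw -71.52 j6 21.0 F [ 0.1  0.7 -0.9] t 34.6333
turn wz total -0.12
shift after turn cm [-0.12  0.19 17.53]
shift before turn cm [-0.12  0.19 17.53] tilt z [-1.e-04 -0.e+00 -1.e+00]
```

```bash
python3 -m jog '[[-0.1,0.1,2.4,0,0,0],[0,0,2.4,0,0,0],[0,0,2.4,0,0,0],[0,0,2.4,0,0,0],[0,0,2.4,0,0,0]]' | grep -A1 force
python3 -m jog '[[0,0,1.2,0,0,0],[0,0,1.1,0,0,0],[0,0,1.1,0,0,0],[0,0,1.1,0,0,0],[0,0,1.0,0,0,0]]' | grep -A1 force
python3 to.py .4456 -.1788 .028 -71.4
python3 -m jog '[[0,0,0,0,0,0],[0,0,0,0,0,0],[0,0,0,0,0,0],[0,0,0,0,0,0],[0,0,0,0,0,0]]' 3.4| grep -A1 force
python3 -m jog '[[0,0,0,0,0,0],[0,0,0,0,0,0],[0,0,0,0,0,0],[0,0,0,0,0,0],[0,0,0,0,0,0]]' | grep -A1 force
python3 to.py .4456 -.1788 .028 -71.4
```

```text
wrist_force: [0.4, 0.1, -0.3]
gripper_width: 0.747
wrist_force: [-0.9, -0.6, 0.4]
gripper_width: 0.749
now [ 0.4462 -0.1787  0.0273] yaw -71.51 j6 20.9 F [-0.9 -0.6  0.4] t 35.4667
turn wz total -0.11
shift after turn cm [-0.01  0.06 -0.07]
shift before turn cm [-0.01  0.06 -0.07] tilt z [-9.e-04 -0.e+00 -1.e+00]
wrist_force: [-0.4, -0.4, 0.4]
gripper_width: 0.457
wrist_force: [-1.1, 1.8, 4.4]
gripper_width: 0.456
now [ 0.4459 -0.1789  0.0291] yaw -71.53 j6 20.9 F [-1.1  1.8  4.4] t 36.3
turn wz total -0.13
shift after turn cm [-0.02  0.02  0.11]
shift before turn cm [-0.02  0.02  0.11] tilt z [ 1.2e-03 -2.0e-04 -1.0e+00]
```

```bash
python3 -m jog '[[0,0,-2,0,0,0],[0,0,-3.5,0,0,0],[0,0,-4,0,0,0],[0,0,-4,0,0,0],[0,0,-3.8,0,0,0]]' | grep -A1 force
python3 -m jog '[[0,0,0,0,0,5],[0,0,0,0,0,5],[0,0,0,0,0,0],[0,0,0,0,0,0],[0,0,0,0,0,0]]' | grep -A1 force
python3 to.py .6414 -.2127 .2 -81.6
```

```text
wrist_force: [0.8, -0.1, -0.5]
gripper_width: 0.457
wrist_force: [0.2, 0.1, -1.5]
gripper_width: 0.46
now [ 0.4448 -0.1789  0.2007] yaw -81.45 j6 11.0 F [ 0.2  0.1 -1.5] t 37.1333
turn wz total 0.15
shift after turn cm [  6.22 -18.95   0.07]
shift before turn cm [  6.27 -18.94   0.04] tilt z [-1.8e-03  2.0e-04 -1.0e+00]
```

```bash
python3 -m jog '[[1.2,-3.8,0,0,0,0],[1.3,-3.8,0,0,0,0],[1.3,-3.8,0,0,0,0],[1.2,-3.8,0,0,0,0],[1.2,-3.7,0,0,0,0]]' | grep -A1 force
python3 -m jog '[[0,0,0,0,0,0],[0,0,0,0,0,0],[0,0,0,0,0,0],[0,0,0,0,0,0],[0,0,0,0,0,0]]' | grep -A1 force
python3 to.py .6414 -.2127 .105 -81.6
```

```text
wrist_force: [1.0, -1.0, 0.2]
gripper_width: 0.454
wrist_force: [-0.1, 0.3, -0.8]
gripper_width: 0.458
now [ 0.6405 -0.2124  0.2024] yaw -81.52 j6 13.1 F [-0.1  0.3 -0.8] t 37.9667
turn wz total 0.08
shift after turn cm [ 0.05 -0.09  9.74]
shift before turn cm [ 0.04 -0.08  9.74] tilt z [ 6.e-04 -1.e-04 -1.e+00]
```

```bash
python3 -m jog '[[0,0,1.6,0,0,0],[0,0,1.6,0,0,0],[0,0,1.6,0,0,0],[0,0,1.6,0,0,0],[0,0,1.6,0,0,0]]' | grep -A1 force
python3 -m jog '[[0,0,0.6,0,0,0],[0,0,0.4,0,0,0],[0,0,0.3,0,0,0],[0,0,0.2,0,0,0],[0,0,0.1,0,0,0]]'| grep -A1 force
python3 -m jog '[[0,0,0.1,0,0,0],[0,0,0.1,0,0,0],[0,0,0,0,0,0],[0,0,0,0,0,0],[0,0,0,0,0,0]]'
```

```text
wrist_force: [0.8, -0.3, -0.7]
gripper_width: 0.455
wrist_force: [-0.0, -0.8, -1.2]
gripper_width: 0.456
time_s: 39.22
tcp_pos: [0.6419, -0.2126, 0.1051]
ee_rot: [[0.147, -0.989, 0.002], [-0.989, -0.147, -0.001], [0.001, -0.001, -1.0]]
wrist_force: [-1.7, 1.1, 5.7]
gripper_width: 0.46
```

```bash
python3 -m jog '[[0,0,0,0,0,0],[0,0,0,0,0,0],[0,0,0,0,0,0],[0,0,0,0,0,0],[0,0,0,0,0,0]]' 6.0 | grep -A1 force
python3 -m jog '[[0,0,-1,0,0,0],[0,0,-2,0,0,0],[0,0,-3,0,0,0],[0,0,-3,0,0,0],[0,0,-1,0,0,0]]' 6.5| grep -A1 force
python3 -m jog '[[0,0,0,0,0,0],[0,0,0,0,0,0],[0,0,0,0,0,0],[0,0,0,0,0,0],[0,0,0,0,0,0]]' | grep -A1 force
python3 - <<'E'
from h import *
for n in('top','side'): snap(n,n+'13')
i=cv2.imread('pics/top13.png')[110:260,240:440];j=cv2.imread('pics/side13.png')[80:230,200:350]
cv2.imwrite('pics/x13.png',np.hstack([cv2.resize(i,(450,338),interpolation=cv2.INTER_CUBIC),cv2.resize(j,(338,338),interpolation=cv2.INTER_CUBIC)]))
E
python3 tags.py 13
python3 to.py .4552 -.3665 .2 -78.9
```

```text
wrist_force: [-1.0, -0.1, 0.6]
gripper_width: 0.672
wrist_force: [0.2, 0.1, 1.7]
gripper_width: 0.748
wrist_force: [0.7, 0.2, 0.2]
gripper_width: 0.751
red none
green none
orange none
blue [ 455.4 -366.5] [39.9 43.8] 11.6 px [410.2 221.9]
now [ 0.6411 -0.2124  0.2024] yaw -81.55 j6 13.1 F [ 0.8 -0.2 -1.7] t 40.5667
turn wz total -2.65
shift after turn cm [11.54 21.21  0.24]
shift before turn cm [12.51 20.65  0.27] tilt z [-2.e-03  2.e-04 -1.e+00]
```

View pics/x13.png

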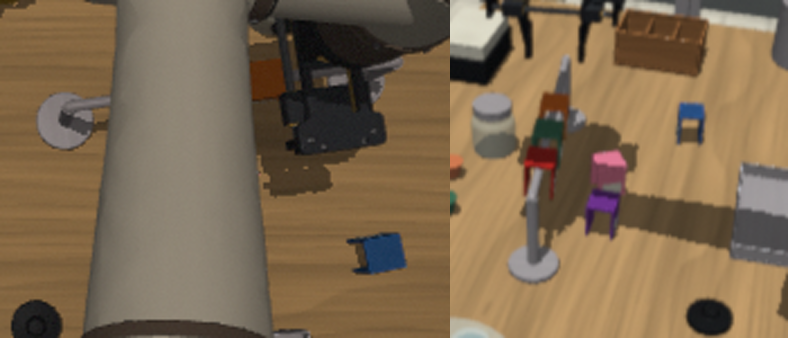

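Orange hangs behind green and red in the side crop at (553,103). Blue is unmoved at (0.4554, -0.3665), yaw about 11. Fetching it.

```bash
python3 -m jog '[[1.9,3.5,0,0,0,-2.6],[1.9,3.5,0,0,0,0],[1.9,3.5,0,0,0,0],[1.9,3.5,0,0,0,0],[1.9,3.5,0,0,0,0]]' | grep -A1 force
python3 -m jog '[[2.1,3.7,0,0,0,0],[0,0,0,0,0,0],[0,0,0,0,0,0],[0,0,0,0,0,0],[0,0,0,0,0,0]]' | grep -A1 force
python3 to.py .4553 -.3665 .028 -78.9
```

```text
wrist_force: [0.1, -1.0, 0.4]
gripper_width: 0.747
wrist_force: [0.0, 0.5, 0.6]
gripper_width: 0.743
now [ 0.4559 -0.3645  0.2034] yaw -78.89 j6 33.9 F [0.  0.5 0.6] t 41.4
turn wz total 0.01
shift after turn cm [ 0.18  0.1  17.54]
shift before turn cm [ 0.18  0.1  17.54] tilt z [ 1.e-04  1.e-04 -1.e+00]
```

```bash
python3 -m jog '[[0.2,0.1,2.4,0,0,0],[0,0,2.4,0,0,0],[0,0,2.4,0,0,0],[0,0,2.4,0,0,0],[0,0,2.4,0,0,0]]' | grep -A1 force
python3 -m jog '[[0,0,1.2,0,0,0],[0,0,1.1,0,0,0],[0,0,1.1,0,0,0],[0,0,1.1,0,0,0],[0,0,1.0,0,0,0]]' | grep -A1 force
python3 -m jog '[[0,0,0,0,0,0],[0,0,0,0,0,0],[0,0,0,0,0,0],[0,0,0,0,0,0],[0,0,0,0,0,0]]' 3.4| grep -A1 force
python3 -m jog '[[0,0,0,0,0,0],[0,0,0,0,0,0],[0,0,0,0,0,0],[0,0,0,0,0,0],[0,0,0,0,0,0]]' | grep -A1 force
python3 to.py .4553 -.3665 .028 -78.9
```

```text
wrist_force: [-0.2, -0.5, 0.3]
gripper_width: 0.745
wrist_force: [-0.2, 0.5, -0.1]
gripper_width: 0.749
wrist_force: [0.4, -0.1, 1.0]
gripper_width: 0.459
wrist_force: [-1.1, 1.0, 6.4]
gripper_width: 0.458
now [ 0.4549 -0.3674  0.0294] yaw -78.93 j6 34.1 F [-1.1  1.   6.4] t 43.0667
turn wz total -0.03
shift after turn cm [-0.08 -0.05  0.14]
shift before turn cm [-0.08 -0.05  0.14] tilt z [ 9.e-04 -8.e-04 -1.e+00]
```

```bash
python3 -m jog '[[0,0,-2,0,0,0],[0,0,-3.5,0,0,0],[0,0,-4,0,0,0],[0,0,-4,0,0,0],[0,0,-3.8,0,0,0]]' | grep -A1 force
python3 -m jog '[[0,0,0,0,0,2.7],[0,0,0,0,0,0],[0,0,0,0,0,0],[0,0,0,0,0,0],[0,0,0,0,0,0]]' | grep -A1 force
python3 to.py .6517 -.282 .2 -81.6
```

```text
wrist_force: [1.4, 0.1, -1.8]
gripper_width: 0.459
wrist_force: [-0.5, 0.5, -1.1]
gripper_width: 0.46
now [ 0.4537 -0.3666  0.1995] yaw -81.62 j6 31.4 F [-0.5  0.5 -1.1] t 43.9
turn wz total -0.02
shift after turn cm [ -5.48 -20.83  -0.05]
shift before turn cm [ -5.49 -20.82  -0.11] tilt z [-0.0036  0.002  -1.    ]
```

```bash
python3 -m jog '[[-1,-3.8,0,0,0,0],[-1,-3.8,0,0,0,0],[-1,-3.8,0,0,0,0],[-1,-3.8,0,0,0,0],[-1,-3.8,0,0,0,0]]' | grep -A1 force
python3 -m jog '[[-0.5,-1.8,0,0,0,0],[0,0,0,0,0,0],[0,0,0,0,0,0],[0,0,0,0,0,0],[0,0,0,0,0,0]]' | grep -A1 force
python3 to.py .6517 -.282 .105 -81.6
```

```text
wrist_force: [0.3, -1.4, -0.4]
gripper_width: 0.454
wrist_force: [-0.1, 0.6, 0.0]
gripper_width: 0.46
now [ 0.6512 -0.2831  0.2011] yaw -81.7 j6 18.8 F [-0.1  0.6  0. ] t 44.7333
turn wz total -0.1
shift after turn cm [-0.1  -0.06  9.61]
shift before turn cm [-0.1  -0.08  9.61] tilt z [-1.4e-03  2.0e-04 -1.0e+00]
```

```bash
python3 -m jog '[[0,0,1.6,0,0,0],[0,0,1.6,0,0,0],[0,0,1.6,0,0,0],[0,0,1.6,0,0,0],[0,0,1.6,0,0,0]]' | grep -A1 force
python3 -m jog '[[0,0,0.5,0,0,0],[0,0,0.4,0,0,0],[0,0,0.3,0,0,0],[0,0,0.2,0,0,0],[0,0,0.1,0,0,0]]'| grep -A1 force
python3 -m jog '[[0,0,0.1,0,0,0],[0,0,0.1,0,0,0],[0,0,0,0,0,0],[0,0,0,0,0,0],[0,0,0,0,0,0]]'
```

```text
wrist_force: [0.6, 0.0, -0.9]
gripper_width: 0.455
wrist_force: [0.0, 0.0, -0.3]
gripper_width: 0.456
time_s: 45.98
tcp_pos: [0.6527, -0.2826, 0.1054]
ee_rot: [[0.146, -0.989, 0.001], [-0.989, -0.146, -0.001], [0.001, -0.001, -1.0]]
wrist_force: [-0.1, 0.6, 2.4]
gripper_width: 0.455
```

Resting on the bar. Release, rise and retreat clear toward the base at height, then check.

```bash
python3 -m jog '[[0,0,0.1,0,0,0],[0,0,0,0,0,0],[0,0,0,0,0,0],[0,0,0,0,0,0],[0,0,0,0,0,0]]' | grep -A1 force
python3 -m jog '[[0,0,0,0,0,0],[0,0,0,0,0,0],[0,0,0,0,0,0],[0,0,0,0,0,0],[0,0,0,0,0,0]]' 6.0 | grep -A1 force
python3 -m jog '[[0,0,-1,0,0,0],[0,0,-2,0,0,0],[0,0,-3,0,0,0],[0,0,-3,0,0,0],[0,0,-3,0,0,0]]' 6.5| grep -A1 force
python3 -m jog '[[2,3,-1,0,0,0],[2,3,-1,0,0,0],[2,3,-1,0,0,0],[2,3,-1,0,0,0],[2,3,-1,0,0,0]]' | grep -A1 force
python3 -m jog '[[2,3,0,0,0,0],[2,3,0,0,0,0],[2,3,0,0,0,0],[1,0,0,0,0,0],[0,0,0,0,0,0]]' | grep -A1 force
python3 -m jog '[[0,0,0,0,0,0],[0,0,0,0,0,0],[0,0,0,0,0,0],[0,0,0,0,0,0],[0,0,0,0,0,0]]' | grep -A1 force
python3 carm.py 14; python3 brk.py 14; python3 tags.py 14 .131
python3 - <<'E'
from h import *
for n in('top','side'):
    cv2.imwrite(f'pics/{n}14f.png',cv2.resize(cv2.imread(f'pics/{n}14.png'),(800,600),interpolation=cv2.INTER_CUBIC))
j=cv2.imread('pics/side14.png')[90:220,210:280];i=cv2.imread('pics/top14.png')[115:190,255:425]
cv2.imwrite('pics/s14z.png',cv2.resize(j,None,fx=4.4,fy=4.4,interpolation=cv2.INTER_CUBIC));cv2.imwrite('pics/t14z.png',cv2.resize(i,None,fx=4.4,fy=4.4,interpolation=cv2.INTER_CUBIC))
E
```

```text
wrist_force: [-1.8, 1.3, 6.1]
gripper_width: 0.46
wrist_force: [0.8, -0.1, -0.2]
gripper_width: 0.675
wrist_force: [0.7, -0.8, 0.2]
gripper_width: 0.747
wrist_force: [0.7, -1.1, 0.1]
gripper_width: 0.747
wrist_force: [1.2, 0.8, -0.7]
gripper_width: 0.747
wrist_force: [-0.1, -0.4, 0.4]
gripper_width: 0.743
top ptr (np.float64(35.56), np.int64(6), np.float64(0.1166), np.float64(0.1211)) mark (np.float64(35.92), np.int64(25), np.float64(0.1226), np.float64(0.14))
side ptr (np.float64(35.33), np.int64(36), np.float64(0.0951), np.float64(0.119)) mark (np.float64(35.54), np.int64(31), np.float64(0.1216), np.float64(0.1372))
top red [0.4478, 0.2161] 13 -110.28 0.026 0.041
top red [0.4487, 0.2178] 13 -110.7 0.028 0.043
top green [0.4478, 0.2161] 10 -110.5 0.043 0.052
top green [0.4487, 0.2178] 10 -110.79 0.045 0.054
side red [0.4478, 0.2161] 5 -109.47 0.035 0.042
side red [0.4487, 0.2178] 5 -109.87 0.037 0.044
side green [0.4478, 0.2161] 2 -111.29 0.048 0.051
side green [0.4487, 0.2178] 2 -111.54 0.05 0.053
red [620.5 -72. ] [41.4 50.6] 8.9 px [298.6 150.1]
green [ 629.3 -141.1] [43.8 48.3] 7.9 px [327.9 149.4]
orange [ 641.8 -212.5] [41.7 45.2] 7.3 px [358.6 143.8]
blue [ 652.3 -282.3] [40.4 45.2] 8.8 px [388.5 140. ]
```

View pics/top14f.png

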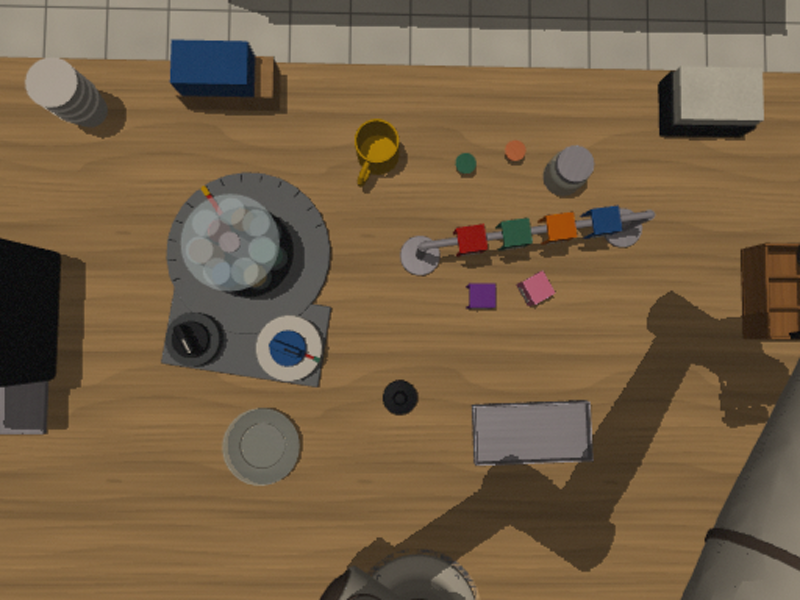

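View pics/side14f.png

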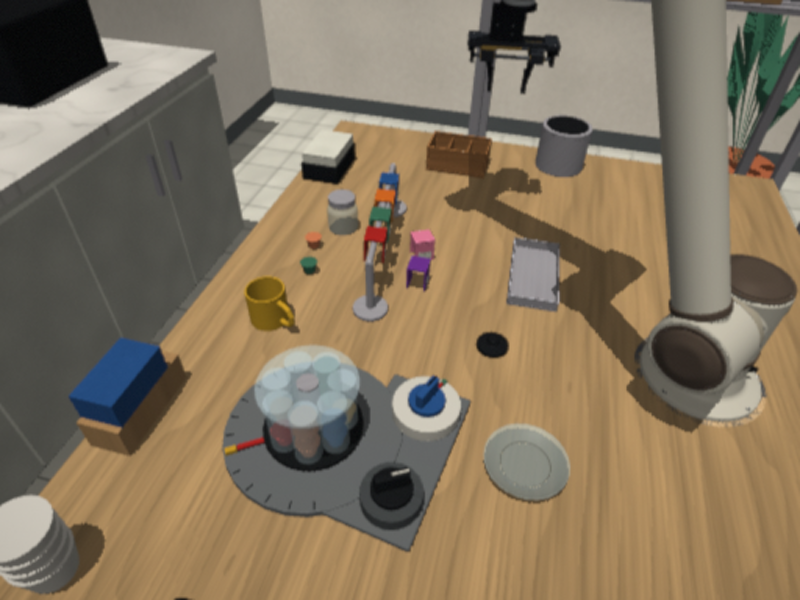

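View pics/s14z.png

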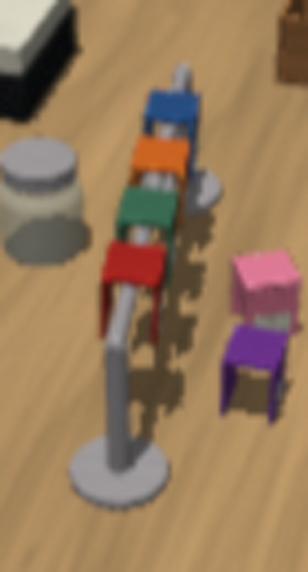

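View pics/t14z.png

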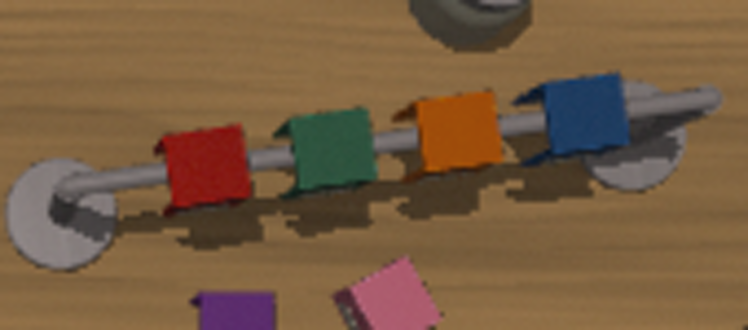

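All four tags hang astride the bar at (472,239), (516,233), (561,227) and (607,221). The red pointer meets the yellow mark, the brake needle meets the green index, and the bystanders and decoys are where they were. Handing in.

```bash
python3 -c "
from station import finish_job,sense
print(sense()['time_s']);print(finish_job())"
```

```text
48.5833
the job is handed in; nothing more can be done
None
```

The job is handed in at 48.6 s. The carousel was set first with the drive knob, then the brake dial. After that the red, green, orange and blue tags were hung; no white tag was there. The pink and purple look-alikes and the bystanders were not touched.

The green tag was knocked aside early in the run. I measured it again before gripping it.

**Last checks:**

| What | Top view | Side view |
|---|---|---|
| Drum pointer / yellow mark | 35.6° / 35.9° | 35.3° / 35.5° |
| Brake needle / green index | -110.3° / -110.5° | -109.5° / -111.3° |

- **Brake disagreement:** the side view shows about 1.8° between needle and index, but it rests on only 2 to 5 pixels. I trusted the top view.
- **Tags:** both views show all four astride the bar, about 70 mm apart and hanging free. Each was released after light contact with the bar, about 6 N or less, at the expected height.
- **Robot and drum:** the arm was clear of everything at the end. I never saw the gripper touch the drum. Its body passed over the drum's edge with an estimated 8 mm of height to spare.

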